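# Close up and bolt down a repaired power unit

## Robot

A 6-joint arm with a two-finger parallel gripper is mounted at the origin on the work surface. World frame = base frame: x ahead of the robot, y to its left, z up, the work surface at z = 0. Lengths are in mm, angles in rad, forces in N, time in s.
With the tool pointing down it reaches from about 300 to 775 mm from the base axis. Payload 14.6 kg.
Tool frame: the origin (TCP) lies midway between the tips of the shut fingers; the grasp point (between the pads) lies 19 mm behind it (pinch_z is the distance from the TCP to the grasp point, in mm); z points along the fingers, y is the line along which they close (so a half turn about z gives the same grasp; the last joint's range is limited). The gripper opens to 85 mm and grips with 20 to 120 N. Pads are 22 mm wide; open, the fingers measure 114 mm over their backs; the gripper's body (76 mm by 85 mm) begins 54 mm behind the grasp point. The pads swing forward as they close: fully open they stand 13 mm farther back than shut.
Start: joints at [1.186, 0.3, 1.521, -0, 1.321, -0.067], TCP at [171.86, 522.45, 231.281] pointing down, gripper open.
Joint ranges: [-3.03, 3.03], [-0.79, 2.21], [0.23, 2.52], [-1.04, 4.18], [0, 3.07], [-2.55, 2.55]. Speed limits (rad/s): [2.22, 2.22, 2.57, 3.14, 3.14, 3.14].

## Interface

Orientations are given as a unit quaternion [x, y, z, w].
In Python, from workcell import observe, grab_frame, camera_model, sign_off, pinch_z gives the robot as it stands.
- The arm moves only by the tool step_arm, never from a script. Its argument "deltas" is a list of rows, each a list of 7 numbers: the turn, a rotation vector about the world's x, y, z in degrees, then the shift along the world's x, y, z in mm, then the opening in per cent of the stroke, from 0 (shut) to 100 (fully open). A call has 1 to 8 rows; each row shifts and turns the commanded pose from where the row before left it; what a row does not reach is not made up. A row lasts 1/12 s, in which the tool goes at most 41.7 mm and 7.16 degrees, less where a joint would pass 70% of its speed; a pose out of reach is approached as far as the arm can. A call with a gripper value outside its range is refused whole. The fingers move at their own pace and stop on an object; "squeeze" is the grip in N (left out, the last holds). Time passes only in rows, so rows that do not move let the fingers close. It gives the time, the measured TCP pose, the force, the opening and the grip force at its end, in the units of the state.
- observe(): the state, without advancing time (a new reading comes with each control period).
- grab_frame(name): name is "scene" or "top" or "wrist"; returns the picture (480x640x3 uint8, red, green, blue); there is no depth.
- camera_model(name): a dict with "fx", "fy", "cx", "cy" (pixels), "pose" (4x4, takes a point from camera to world coordinates). Camera axes: x right, y up, looking along -z (the intrinsics and any distortion apply to the point x, -y, -z); pixel columns grow to the right and rows downward; lengths in mm; the calibration is good to about 2 mm. The wrist camera is an equidistant fisheye: a pixel r from the principal point sees the ray r / f radians off the axis. A picture is of the moment at which its call begins: read the wrist's pose just before it. camera_model takes no time and is no camera call; for the wrist camera it gives the pose at the moment of the call.
- sign_off(): hands the job in; it is judged then, once.
The state is a dict: "clock": time; "qpos": joint angles; "joint_vel": joint speeds; "joint_efforts": joint torques, N m; "eef_pos": TCP position; "eef_rot": TCP orientation; "force": force on the tool from outside, world axes, zero at the start; "torque": the same for the moment, N m; "grip_width": opening from 0.0 (shut) to 1.0 (fully open); "grasp_force": force on a finger pad.
Only numpy, scipy, OpenCV 4.12 (cv2) and the standard library are available. Lean on these libraries where they do the work, as an engineer would, in place of code of your own. Each camera call takes 0.05 s, during which the arm holds its last target. There are 200 camera calls.

## Task

Close up the repaired power unit: first take whatever was left lying on the plate inside it (multimeter, stubby screwdriver, tape measure, as many as are there) and lay it in the wooden tool tray. Then shut the lid and turn all four captive wing bolts on it clockwise until each is fully home at its stop. Leave the other things on the bench where they are.

Things in the scene. Friction and masses are not known exactly. Their poses are not given: they have to be found in the camera images.
- case: Repaired power unit: olive case fixed to the bench, 180 mm deep (its x, front to rear), 440 mm wide (y, to its left); lid hinged at the rear, open. Origin: centre of its underside. An aluminium plate inside lies 50 mm above the bench in a 4 mm wall rising 12 mm above it (rim z = 62 mm); fittings on the plate are lower than the rim. Joint and point entries give lid and bolts.
- lid (a joint): Lid angle, rad: 0 shut, starts 1.55 to 1.75 (leaning back a little), stop 1.85. Hinge line along case y at case x = +90, z = 62 mm. The lid is an upturned pan 180 x 440 mm, 40 mm deep; shut, its flat top is 102 mm above the bench. Stiff hinge (0.34 N m, damped) holds it when steep; below about 50 degrees the 0.54 kg lid sinks shut by itself.
- lid_bar (a point): Middle of the lid's round steel carrying bar, 12 mm thick, 110 mm long, parallel to the hinge, 35 mm off the lid's front wall on posts at its ends; 215 mm from the hinge line along the lid and 20 mm to the outer side. Lid shut: at case x = -125, z = 82 mm, facing the robot. Lid open: on top, about 280 mm above the bench, free to pinch from above.
- tray: Open wooden tool tray fixed to the bench, 280 mm (its x) by 240 mm (its y), walls 35 mm high and 8 mm thick. Origin: centre of its underside; inner floor 8 mm above the bench. Empty at the start.
- meter: Hand-held multimeter lying on its back on the screening plate, a block 124 mm long (its x), 56 mm wide (its y), 36 mm thick, 0.15 to 0.3 kg. Origin: centre of its underside. May be absent (None).
- driver: Stubby screwdriver with a red fluted handle 82 mm long (its x) and 32 mm thick, and a steel blade 55 mm long and 8 mm thick to +x. Lies on the plate and does not roll. Origin: at the underside, midway along the 137 mm length; the middle of the handle is 27.5 mm to -x of it. May be absent (None).
- tape: Tape measure standing on its base on the plate, 72 mm long (its x), 38 mm wide (its y), 56 mm tall: too tall for the lid to shut over it. Origin: centre of its underside. May be absent (None).
- bolt_fl (a joint): Turning angle in rad of the front left captive lid bolt: 0 = fully slack, pi = fully home against its stop; starts somewhere between 0.3 and 0.9 and grows clockwise as seen from above the shut lid. Friction 0.06 N m; stays where it is left, does not rise or sink.
- bolt_fl_grip (a point): Grip point of the front left bolt's black wing, on its axis, 26 mm above the lid's flat outer face (128 mm above the bench, lid shut). The wing is a bar 46 mm long (point x), 14 mm wide (point y), 10 to 36 mm above the face, on a neck 28 mm wide. At joint 0 and at pi it is parallel to case x. Lid shut: axis at case (x, y) = (-0.066, +0.195) m.
- bolt_fr (a joint): Turning angle in rad of the front right captive lid bolt: 0 = fully slack, pi = fully home against its stop; starts somewhere between 0.3 and 0.9 and grows clockwise as seen from above the shut lid. Friction 0.06 N m; stays where it is left, does not rise or sink.
- bolt_fr_grip (a point): Grip point of the front right bolt's black wing, on its axis, 26 mm above the lid's flat outer face (128 mm above the bench, lid shut). The wing is a bar 46 mm long (point x), 14 mm wide (point y), 10 to 36 mm above the face, on a neck 28 mm wide. At joint 0 and at pi it is parallel to case x. Lid shut: axis at case (x, y) = (-0.066, -0.195) m.
- bolt_rl (a joint): Turning angle in rad of the rear left captive lid bolt: 0 = fully slack, pi = fully home against its stop; starts somewhere between 0.3 and 0.9 and grows clockwise as seen from above the shut lid. Friction 0.06 N m; stays where it is left, does not rise or sink.
- bolt_rl_grip (a point): Grip point of the rear left bolt's black wing, on its axis, 26 mm above the lid's flat outer face (128 mm above the bench, lid shut). The wing is a bar 46 mm long (point x), 14 mm wide (point y), 10 to 36 mm above the face, on a neck 28 mm wide. At joint 0 and at pi it is parallel to case x. Lid shut: axis at case (x, y) = (+0.066, +0.195) m.
- bolt_rr (a joint): Turning angle in rad of the rear right captive lid bolt: 0 = fully slack, pi = fully home against its stop; starts somewhere between 0.3 and 0.9 and grows clockwise as seen from above the shut lid. Friction 0.06 N m; stays where it is left, does not rise or sink.
- bolt_rr_grip (a point): Grip point of the rear right bolt's black wing, on its axis, 26 mm above the lid's flat outer face (128 mm above the bench, lid shut). The wing is a bar 46 mm long (point x), 14 mm wide (point y), 10 to 36 mm above the face, on a neck 28 mm wide. At joint 0 and at pi it is parallel to case x. Lid shut: axis at case (x, y) = (+0.066, -0.195) m.
- glass: Bystander: a clear coffee mug, 76 mm wide and 120 mm tall. Leave it alone.
- spare_driver: Bystander: a slim screwdriver lying on the bench. Leave it alone.
- spanner: Bystander: a spanner lying on the bench. Leave it alone.
- cartridge: Bystander: a grease cartridge, 55 mm wide and 232 mm tall, standing. Leave it alone.
- work_lamp: Bystander: a small LED work lamp, a 45 x 100 x 120 mm block, standing. Leave it alone.

How it is judged:
By the outcome, as a careful person would: the job done as asked, in the order asked, and still so for the second after the job is handed in, with the robot touching nothing.
Of meter, driver, tape only 1 to 3 are there at a start; the rules pass over those that are not, and their reading is None.
At some moment in a run one of meter, driver, tape may be knocked a few centimetres aside while the robot is not near it.
Once in a run the grip may slacken for a moment while it holds something.
It also fails if it takes over 210 s, if anything falls off the work surface, if the arm or the gripper's body presses on something with over 40 N, if the wrist force passes 120 N, or if a joint passes its speed limit or range.

## Working session

There is one attempt and no reset: what is moved stays moved. The work goes in short steps, Python scripts to look and compute and a tool call to move; the robot and the scene stay as the last step left them, time stands still between calls to the robot, and variables do not carry over. Pictures are saved under pics/ and viewed, at most 14 in all, crops included, and the job is handed in when it is done.

Besides the shell and the picture viewer there is one more tool, called after "Emit:" by a JSON object that holds its "method" and its "body", one argument or row to a line. step_arm: Moves the arm, as the interface text tells. Its arguments: {"type":"object","properties":{"deltas":{"type":"array","items":{"type":"array","items":{"type":"number"}}},"squeeze":{"type":"number"}},"required":["deltas"]}

```bash
mkdir -p pics; cat > h.py <<'E'
import numpy as np, cv2
from workcell import *
def save(cam,fn,crop=None,scale=1):
    im=grab_frame(cam)[:,:,::-1]
    if crop: x0,y0,x1,y1=crop; im=im[y0:y1,x0:x1]
    if scale!=1: im=cv2.resize(im,None,fx=scale,fy=scale,interpolation=cv2.INTER_CUBIC)
    cv2.imwrite('pics/'+fn,im)
def ray(cam,u,v,m=None):
    m=m or camera_model(cam); T=np.array(m['pose'])
    x=(u-m['cx'])/m['fx']; y=(v-m['cy'])/m['fy']
    if cam=='wrist':
        r=np.hypot(x,y); s=np.sin(r)/r if r>1e-9 else 1
        d=np.array([x*s,-y*s,-np.cos(r)])
    else: d=np.array([x,-y,-1.])
    return T[:3,3],T[:3,:3]@d
def px(cam,u,v,z,m=None):
    o,d=ray(cam,u,v,m); return (o+d*(z-o[2])/d[2]).round(1)
def proj(cam,p,m=None):
    m=m or camera_model(cam); T=np.array(m['pose']); c=T[:3,:3].T@(np.array(p)-T[:3,3])
    x,y,z=c[0],-c[1],-c[2]
    if cam=='wrist':
        r=np.hypot(x,y); a=np.arctan2(r,z); x,y=x/r*a,y/r*a
    else: x,y=x/z,y/z
    return np.round([m['cx']+m['fx']*x,m['cy']+m['fy']*y],1)
E
python3 - <<'E'
from h import *
save('top','t1.png'); save('scene','s1.png')
for c in('top','scene','wrist'):
    m=camera_model(c); print(c,{k:(np.round(v,3).tolist()) for k,v in m.items() if not isinstance(v,str)})
print(observe(), pinch_z)
E
```

```text
top {'fx': 477.155, 'fy': 477.155, 'cx': 319.148, 'cy': 242.777, 'pose': [[-0.026, 0.993, -0.112, 320.879], [-1.0, -0.024, 0.016, -81.645], [0.013, 0.112, 0.994, 1152.119], [0.0, 0.0, 0.0, 1.0]]}
scene {'fx': 474.045, 'fy': 474.045, 'cx': 324.767, 'cy': 236.829, 'pose': [[0.583, -0.536, 0.611, 1208.195], [0.812, 0.389, -0.435, -615.398], [-0.005, 0.75, 0.662, 885.63], [0.0, 0.0, 0.0, 1.0]]}
wrist {'fx': 371.648, 'fy': 371.648, 'cx': 323.164, 'cy': 237.973, 'pose': [[0.313, -0.902, -0.298, 95.047], [0.95, 0.296, 0.1, 547.889], [-0.002, -0.314, 0.949, 373.588], [0.0, 0.0, 0.0, 1.0]]}
{'clock': 0.1, 'qpos': array([ 1.18638615e+00,  3.00408284e-01,  1.52152769e+00,  2.96661459e-05,
        1.32067511e+00, -6.65844935e-02]), 'joint_vel': array([-0.00128449, -0.0004443 , -0.00163464, -0.00014245, -0.00022487,
       -0.00021917]), 'joint_efforts': array([ 1.22565012e-03, -5.44379389e+01, -3.62369835e+01, -7.61205797e-05,
        3.06341120e-03, -7.65751111e-05]), 'eef_pos': array([171.78650122, 522.26675011, 230.77835132]), 'eef_rot': array([ 1.58248454e-01,  9.87399194e-01, -4.93111600e-04, -1.27862096e-04]), 'force': array([ 0.48928477, -0.57026164,  0.28224917]), 'torque': array([-0.04224188, -0.04183651,  0.03212616]), 'grasp_force': 0.0, 'grip_width': 1.0006302761724557} 18.700000000000003
```

View pics/t1.png

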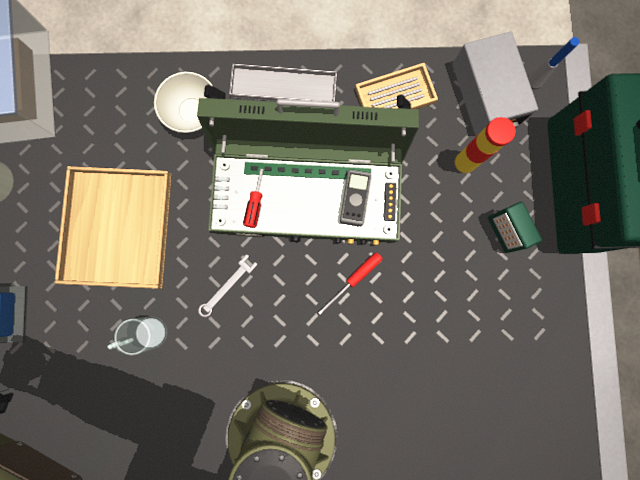

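View pics/s1.png

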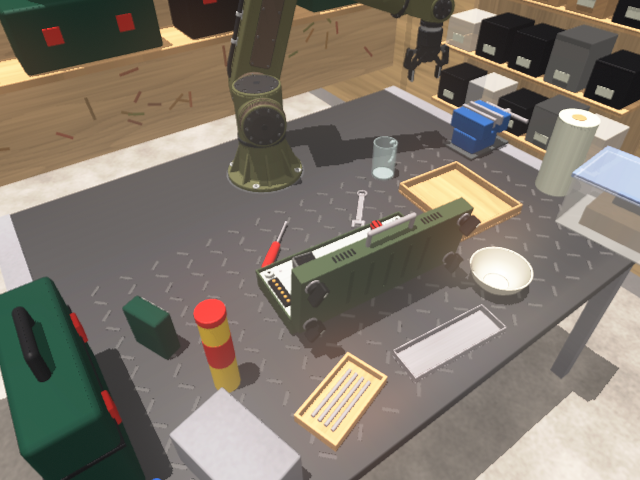

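The top view shows the meter at about (354,197) and the red driver with its handle at (254,209) and blade tip near (262,170). There is no tape. The tray spans (57..170, 168..288), and the case plate spans (211..400, 155..240). I'll enlarge the case for exact pixels.

```bash
python3 - <<'E'
import cv2
im=cv2.imread('pics/t1.png')[90:250,195:425]
cv2.imwrite('pics/t1c.png',cv2.resize(im,None,fx=3.45,fy=3.45,interpolation=cv2.INTER_CUBIC))
E
```

```text
(no output)
```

View pics/t1c.png

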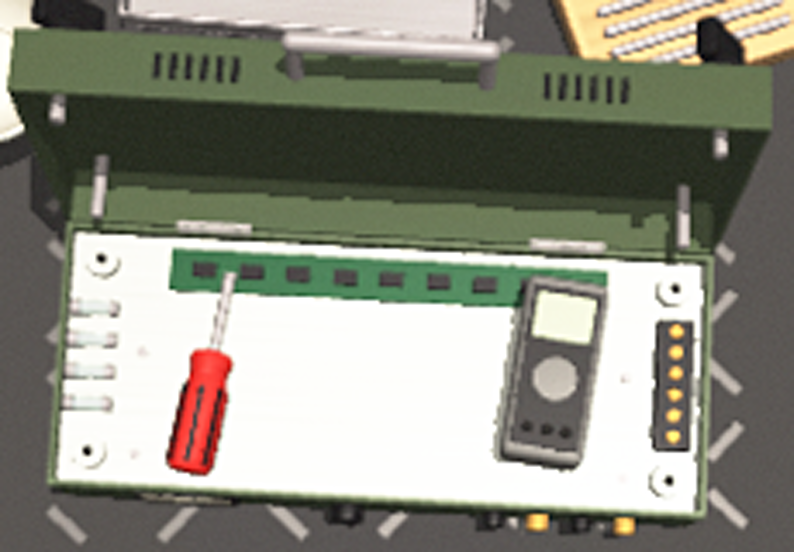

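```bash
cat >> h.py <<'E'
def fitcase(W):
    # W world xy of FL,RL,RR,FR washers
    L=np.array([[-66,195],[66,195],[66,-195],[-66,-195]],float)
    W=np.array(W)[:,:2]; c=W.mean(0); z=(W-c)@[1,1j]; l=L@[1,1j]
    s=(z*l.conj()).sum()/(abs(l)**2).sum(); return c,np.angle(s),abs(s)
E
python3 - <<'E'
from h import *
P=lambda x,y,z:px('top',195+x/3.45,90+y/3.45,z)
W=[P(88,451,51),P(103,261,51),P(675,290,51),P(669,481,51)]
print(W); print('case',fitcase(W))
for n,pts,z in(('meter',[(527,279),(607,287),(578,468),(503,458)],86),('drv butt,collar,tip',[(190,467),(211,357),(230,275)],66)):
    q=[P(*p,z) for p in pts]; print(n,q,np.mean(q,0))
print('tray rim corners',[px('top',u,v,35) for u,v in((66,168),(169,171),(163,288),(56,285))])
print('bar',[px('top',195+x/3.45,90+y/3.45,280) for x,y in((285,43),(498,50))])
for u,v in ((130,335),(205,310),(250,262),(378,258),(318,315)): print(px('top',u,v,5))
print('mug top/bottom',px('top',150,331,120),px('top',128,337,0))
print('cart top', px('top',501,130,232),'lamp',px('top',515,225,60))
E
```

```text
[array([501.7, 128.7,  51. ]), array([633. , 118.1,  51. ]), array([ 603.9, -272.9,   51. ]), array([ 471.9, -263.2,   51. ])]
case (array([552.625, -72.325]), np.float64(-0.07528119452822897), np.float64(1.0059123196206552))
meter [array([ 604.6, -168.8,   86. ]), array([ 598. , -221.7,   86. ]), array([ 477.2, -198.1,   86. ]), array([ 484.9, -149.1,   86. ])] [ 541.175 -184.425   86.   ]
drv butt,collar,tip [array([486.9,  58.2,  66. ]), array([561.1,  43.4,  66. ]), array([617.1,  30. ,  66. ])] [555.03333333  43.86666667  66.        ]
tray rim corners [array([640.1, 498.2,  35. ]), array([627.3, 254. ,  35. ]), array([349.5, 265.2,  35. ]), array([362.7, 512. ,  35. ])]
bar [array([688.9, -23.9, 280. ]), array([ 682.6, -141.1,  280. ])]
[242.  350.8   5. ]
[295.7 174.8   5. ]
[407.2  67.    5. ]
[ 409.3 -241.5    5. ]
[276.9 -93.2   5. ]
mug top/bottom [257.1 265.4 120. ] [237.1 357.3   0. ]
cart top [ 642.7 -466.9  232. ] lamp [ 474. -556.   60.]
```

Case centre is about (552,-72) with yaw -4.3°, and the tray centre is about (495,382). Meter and driver are present, the tape is absent. I'll start with the driver.

Emit:
{"method": "step_arm", "body": {
  "deltas": [
    [0,0,1,21,-28,-3,100],
    [0,0,1,21,-28,-3,100],
    [0,0,1,21,-28,-3,100],
    [0,0,1,21,-28,-3,100],
    [0,0,1,21,-28,-3,100],
    [0,0,1,21,-28,-3,100],
    [0,0,0,21,-28,-3,100],
    [0,0,0,21,-28,-3,100]
  ],
  "squeeze": 60
}}

```text
clock: 0.77
eef_pos: [340.4, 296.9, 207.0]
eef_rot: [0.106, 0.994, -0.0, -0.0]
force: [0.2, 0.2, 0.4]
grip_width: 1.004
grasp_force: 0.0
```

Emit:
{"method": "step_arm", "body": {
  "deltas": [
    [0,0,0,21,-28,-3,100],
    [0,0,0,21,-28,-3,100],
    [0,0,0,21,-28,-3,100],
    [0,0,0,21,-28,-3,100],
    [0,0,0,21,-28,-3,100],
    [0,0,0,21,-28,-3,100],
    [0,0,0,21,-28,-3,100],
    [0,0,0,21,-28,-3,100]
  ]
}}

```text
clock: 1.43
eef_pos: [508.5, 72.8, 183.0]
eef_rot: [0.106, 0.994, -0.0, -0.0]
force: [0.0, 2.0, 0.9]
grip_width: 1.0
grasp_force: 0.0
```

```bash
python3 - <<'E'
from h import *
m=camera_model('wrist'); save('wrist','w1.png')
import json; json.dump({k:np.array(v).tolist() for k,v in m.items() if k in('fx','fy','cx','cy','pose')},open('w1.json','w'))
print(observe()['eef_pos'],observe()['eef_rot'],observe()['qpos'])
print([proj('wrist',p) for p in((486.9,58.2,66),(561,43.4,66),(617,30,66),(541,-184,86))])
E
```

```text
[510.99153685  68.89287598 182.27497371] [ 1.07596733e-01  9.94194446e-01 -5.86524602e-04  4.24828774e-05] [ 6.35279381e-02  2.70631784e-01  1.67745903e+00 -1.25884753e-03
  1.19361839e+00 -1.29119379e+00]
[array([301.5, 203.3]), array([305.2, 297.8]), array([305.4, 356.8]), array([ 63.2, 325.2])]
```

View pics/w1.png

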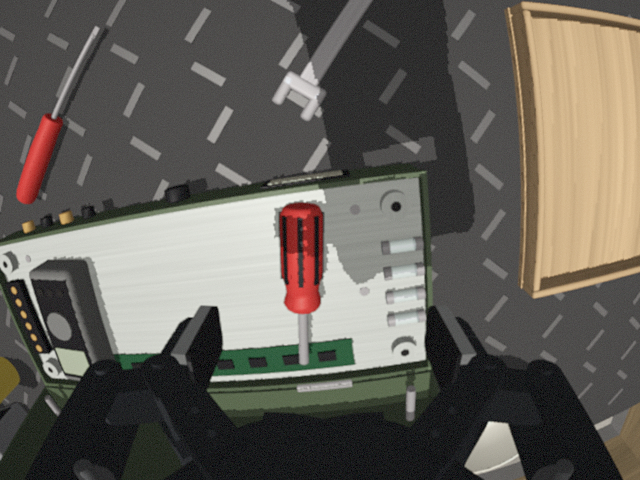

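The wrist view shows the driver at (302,255), where it was predicted, with the handle aligned to the fingers. The meter is at (65,320) and undisturbed. Grasping the driver next.

Emit:
{"method": "step_arm", "body": {
  "deltas": [
    [0,0,0,9,-12,-10,100],
    [0,0,0,9,-12,-20,100],
    [0,0,0,0,0,-25,100],
    [0,0,0,0,0,-25,100],
    [0,0,0,0,0,-25,100],
    [0,0,0,0,0,-15,100],
    [0,0,0,0,0,-9,100],
    [0,0,0,0,0,0,100]
  ]
}}

```text
clock: 2.15
eef_pos: [524.9, 50.5, 52.5]
eef_rot: [0.106, 0.994, -0.0, -0.002]
force: [-0.8, -0.4, 0.2]
grip_width: 0.999
grasp_force: 0.0
```

Emit:
{"method": "step_arm", "body": {
  "deltas": [
    [0,0,0,0,0,0,20],
    [0,0,0,0,0,0,10],
    [0,0,0,0,0,0,0],
    [0,0,0,0,0,0,0],
    [0,0,0,0,0,0,0],
    [0,0,0,0,0,0,0],
    [0,0,0,0,0,0,0],
    [0,0,0,0,0,0,0]
  ],
  "squeeze": 80
}}

```text
clock: 2.82
eef_pos: [526.4, 50.5, 55.3]
eef_rot: [0.106, 0.994, 0.0, 0.001]
force: [-0.0, 0.0, 6.6]
grip_width: 0.361
grasp_force: 80.2
```

Emit:
{"method": "step_arm", "body": {
  "deltas": [
    [0,0,0,0,0,10,0],
    [0,0,0,0,0,25,0],
    [0,0,0,0,0,30,0],
    [0,0,0,0,0,30,0],
    [0,0,0,-5,23,5,0],
    [0,0,0,-5,23,0,0],
    [0,0,0,-5,23,0,0],
    [0,0,0,-5,23,0,0]
  ]
}}

```text
clock: 3.48
eef_pos: [505.5, 143.4, 155.3]
eef_rot: [0.107, 0.994, 0.0, 0.0]
force: [0.5, -0.4, -0.9]
grip_width: 0.358
grasp_force: 79.3
```

Emit:
{"method": "step_arm", "body": {
  "deltas": [
    [0,0,0,-5,23,0,0],
    [0,0,0,-5,23,0,0],
    [0,0,0,-5,23,0,0],
    [0,0,0,-5,23,0,0],
    [0,0,0,-5,23,0,0],
    [0,0,0,-5,23,0,0],
    [0,0,0,-5,23,0,0],
    [0,0,0,-2,27,0,0]
  ]
}}

```text
clock: 4.15
eef_pos: [468.2, 331.2, 155.2]
eef_rot: [0.106, 0.994, 0.0, 0.0]
force: [0.5, -0.3, -0.2]
grip_width: 0.362
grasp_force: 79.3
```

```bash
python3 - <<'E'
from h import *
m=camera_model('wrist'); save('wrist','w2.png')
o=observe();print(o['eef_pos'],o['grip_width'],o['grasp_force'],o['force'])
E
```

```text
[467.73778855 335.27131014 155.23140313] 0.3557387771757685 79.42341327667236 [-1.53987423  3.38940909 -1.31959107]
```

View pics/w2.png

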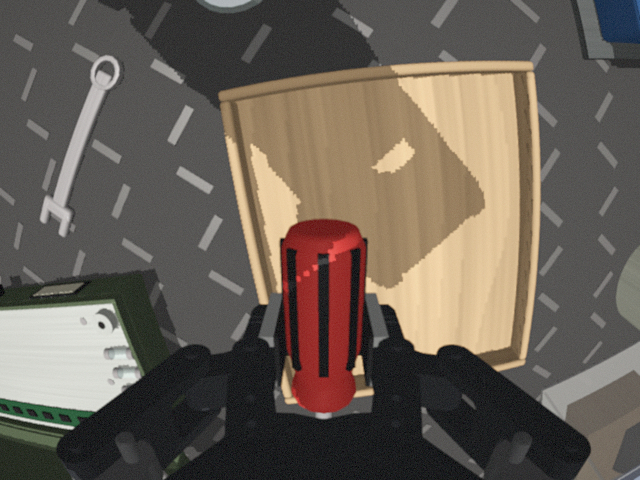

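The driver is held firmly over the tray. Lowering and releasing it.

Emit:
{"method": "step_arm", "body": {
  "deltas": [
    [0,0,0,0,0,-25,0],
    [0,0,0,0,0,-30,0],
    [0,0,0,0,0,-30,0],
    [0,0,0,0,0,-25,0],
    [0,0,0,0,0,-15,0],
    [0,0,0,0,0,-10,0],
    [0,0,0,0,0,-3,0],
    [0,0,0,0,0,0,0]
  ]
}}

```text
clock: 4.87
eef_pos: [468.9, 330.5, 16.5]
eef_rot: [0.106, 0.994, -0.0, -0.0]
force: [0.3, -0.3, -1.5]
grip_width: 0.363
grasp_force: 79.5
```

Emit:
{"method": "step_arm", "body": {
  "deltas": [
    [0,0,0,0,0,0,45],
    [0,0,0,0,0,0,60],
    [0,0,0,0,0,0,65],
    [0,0,0,0,0,15,65],
    [0,0,0,0,0,25,65],
    [0,0,0,0,0,30,80],
    [0,0,0,0,0,35,100],
    [0,0,0,0,0,35,100]
  ]
}}

```text
clock: 5.53
eef_pos: [468.6, 330.3, 158.4]
eef_rot: [0.106, 0.994, 0.0, 0.0]
force: [1.5, 0.9, -0.6]
grip_width: 1.0
grasp_force: 0.0
```

```bash
python3 - <<'E'
from h import *
o=observe();print(o['eef_pos'],o['grip_width'],o['grasp_force'],o['force'])
save('top','t2.png')
E
```

```text
[468.63385104 330.30226878 158.3731981 ] 0.9996453345742725 0.0 [ 1.46960924  0.8938882  -0.64163992]
```

View pics/t2.png

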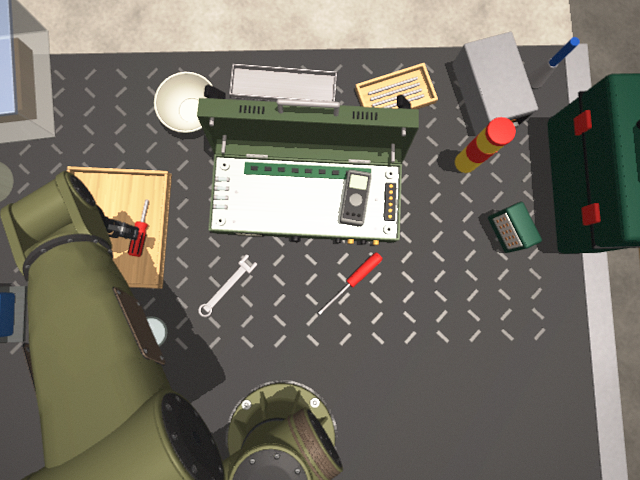

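The driver lies in the tray at (138,235), and the meter is still at (354,197). Moving to the meter.

Emit:
{"method": "step_arm", "body": {
  "deltas": [
    [0,0,0,4.5,-32,0,100],
    [0,0,1,4.5,-32,0,100],
    [0,0,1,4.5,-32,0,100],
    [0,0,0,4.5,-32,0,100],
    [0,0,0,4.5,-32,0,100],
    [0,0,0,4.5,-32,0,100],
    [0,0,0,4.5,-32,0,100],
    [0,0,0,4.5,-32,0,100]
  ]
}}

```text
clock: 6.25
eef_pos: [505.0, 72.9, 156.9]
eef_rot: [0.089, 0.996, 0.0, 0.001]
force: [-0.4, 0.1, -0.1]
grip_width: 1.004
grasp_force: 0.0
```

Emit:
{"method": "step_arm", "body": {
  "deltas": [
    [0,0,0,4.5,-32,0,100],
    [0,0,0,4.5,-32,0,100],
    [0,0,0,4.5,-32,0,100],
    [0,0,0,4.5,-32,0,100],
    [0,0,0,4.5,-32,0,100],
    [0,0,0,4.5,-32,0,100],
    [0,0,0,4.5,-32,0,100],
    [0,0,0,4.5,-34,0,100]
  ]
}}

```text
clock: 6.92
eef_pos: [541.0, -185.1, 156.9]
eef_rot: [0.089, 0.996, -0.0, 0.001]
force: [-0.1, 1.0, 0.4]
grip_width: 0.998
grasp_force: 0.0
```

```bash
python3 - <<'E'
from h import *
m=camera_model('wrist'); save('wrist','w3.png')
o=observe();print(o['eef_pos'],o['eef_rot'],o['qpos'])
print([proj('wrist',p,m) for p in ((604.6,-168.8,86),(598,-221.7,86),(477.2,-198,86),(485,-149,86))])
E
```

```text
[ 541.2403195  -190.23375295  156.86781747] [ 9.03286404e-02  9.95911182e-01 -9.01820015e-04  9.16932708e-04] [-4.01335979e-01  4.20199376e-01  1.53775663e+00 -1.24978922e-03
  1.18133923e+00 -1.79075510e+00]
[array([363.1, 335. ]), array([285.4, 338.4]), array([281.4, 154.8]), array([367.7, 153.1])]
```

View pics/w3.png

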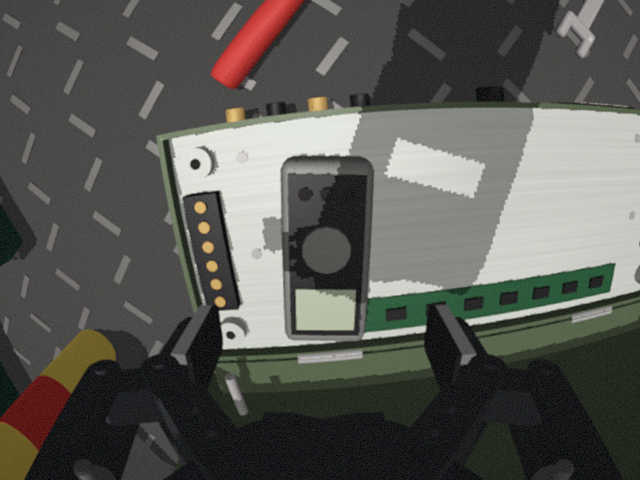

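The meter fills (285..372, 157..340), centred between the fingers as predicted. Descending to grasp it.

Emit:
{"method": "step_arm", "body": {
  "deltas": [
    [0,0,0,0,1,-15,100],
    [0,0,0,0,0,-25,100],
    [0,0,0,0,0,-25,100],
    [0,0,0,0,0,-20,100],
    [0,0,0,0,0,-12,100],
    [0,0,0,0,0,-7,100],
    [0,0,0,0,0,0,100],
    [0,0,0,0,0,0,50]
  ]
}}

```text
clock: 7.63
eef_pos: [541.3, -182.7, 53.2]
eef_rot: [0.089, 0.996, -0.0, 0.001]
force: [0.4, 0.2, 1.4]
grip_width: 0.885
grasp_force: 0.0
```

Emit:
{"method": "step_arm", "body": {
  "deltas": [
    [0,0,0,0,0,0,30],
    [0,0,0,0,0,0,0],
    [0,0,0,0,0,0,0],
    [0,0,0,0,0,0,0],
    [0,0,0,0,0,0,0],
    [0,0,0,0,0,0,0],
    [0,0,0,0,0,5,0],
    [0,0,0,0,0,10,0]
  ]
}}

```text
clock: 8.3
eef_pos: [540.4, -182.4, 67.3]
eef_rot: [0.089, 0.996, 0.0, -0.001]
force: [0.0, 0.1, -1.4]
grip_width: 0.64
grasp_force: 59.7
```

Emit:
{"method": "step_arm", "body": {
  "deltas": [
    [0,0,0,0,0,25,0],
    [0,0,0,0,0,30,0],
    [0,0,0,0,0,30,0],
    [0,0,0,-2.5,15,10,0],
    [0,0,0,-2.5,30,0,0],
    [0,0,0,-2.5,30,0,0],
    [0,0,0,-2.5,30,0,0],
    [0,0,0,-2.5,30,0,0]
  ],
  "squeeze": 90
}}

```text
clock: 8.97
eef_pos: [528.0, -46.3, 163.4]
eef_rot: [0.089, 0.996, -0.0, 0.0]
force: [0.1, -0.2, -0.7]
grip_width: 0.643
grasp_force: 98.2
```

Emit:
{"method": "step_arm", "body": {
  "deltas": [
    [0,0,0,-2.5,30,0,0],
    [0,0,0,-2.5,30,0,0],
    [0,0,0,-2.5,30,0,0],
    [0,0,0,-2.5,30,0,0],
    [0,0,0,-2.5,30,0,0],
    [0,0,0,-2.5,30,0,0],
    [0,0,0,-2.5,30,0,0],
    [0,0,0,-2.5,30,0,0]
  ]
}}

```text
clock: 9.63
eef_pos: [508.0, 193.9, 163.4]
eef_rot: [0.089, 0.996, 0.0, 0.0]
force: [0.2, -1.1, -1.3]
grip_width: 0.642
grasp_force: 98.2
```

Emit:
{"method": "step_arm", "body": {
  "deltas": [
    [0,0,0,-2.5,30,0,0],
    [0,0,0,-2.5,30,0,0],
    [0,0,0,-2.5,30,0,0],
    [0,0,0,-2.5,30,0,0],
    [0,0,0,-2.5,30,0,0],
    [0,0,0,-2.5,30,0,0],
    [0,0,0,-2.5,40,0,0],
    [0,0,0,0,3,0,0]
  ]
}}

```text
clock: 10.3
eef_pos: [489.3, 420.4, 163.1]
eef_rot: [0.087, 0.996, 0.001, 0.0]
force: [-1.0, -0.9, -2.2]
grip_width: 0.637
grasp_force: 98.3
```

```bash
python3 - <<'E'
from h import *
m=camera_model('wrist'); save('wrist','w4.png')
o=observe();print(o['eef_pos'],o['grip_width'],o['grasp_force'])
E
```

```text
[489.73532428 418.51911173 162.7897496 ] 0.6350344055228688 98.31326365470886
```

View pics/w4.png

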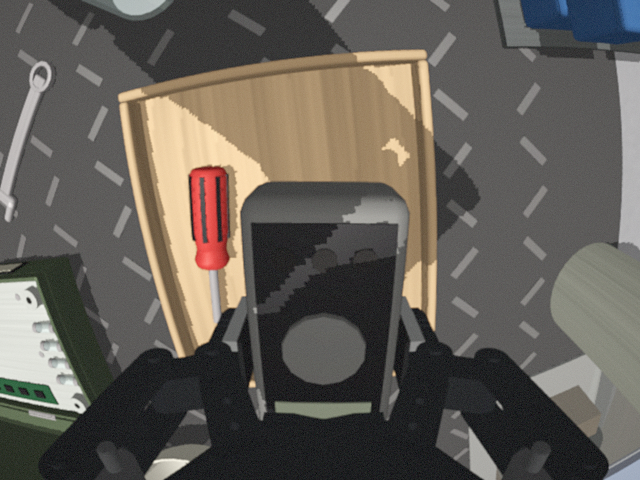

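The meter is held over the tray, left of the driver (seen at 210,220) and clear of it. Lowering and releasing.

Emit:
{"method": "step_arm", "body": {
  "deltas": [
    [0,0,0,0,0,-20,0],
    [0,0,0,0,0,-30,0],
    [0,0,0,0,0,-30,0],
    [0,0,0,0,0,-30,0],
    [0,0,0,0,0,-20,0],
    [0,0,0,0,0,-13,0],
    [0,0,0,0,0,-7,0],
    [0,0,0,0,0,0,0]
  ]
}}

```text
clock: 11.02
eef_pos: [491.3, 415.2, 13.2]
eef_rot: [0.089, 0.996, 0.0, 0.0]
force: [-0.1, 0.1, -0.0]
grip_width: 0.64
grasp_force: 98.3
```

Emit:
{"method": "step_arm", "body": {
  "deltas": [
    [0,0,0,0,0,0,70],
    [0,0,0,0,0,0,80],
    [0,0,0,0,0,0,85],
    [0,0,0,0,0,15,85],
    [0,0,0,0,0,30,85],
    [0,0,0,0,0,35,85],
    [0,0,0,0,0,40,85],
    [0,0,0,0,0,40,85]
  ]
}}

```text
clock: 11.68
eef_pos: [490.6, 415.2, 175.5]
eef_rot: [0.089, 0.996, 0.0, 0.0]
force: [0.4, 0.2, -0.3]
grip_width: 0.848
grasp_force: 0.0
```

```bash
python3 - <<'E'
from h import *
c=np.array([552.6,-72.3]); a=-0.0753
R=np.array([[np.cos(a),-np.sin(a)],[np.sin(a),np.cos(a)]])
P=lambda x,y,z:px('top',195+x/3.45,90+y/3.45,z)
# lid angle: compare bar ends and lid front wall corners
obs=np.array([[195+x/3.45,90+y/3.45] for x,y in((289,43),(496,50))]).mean(0)
for th in np.arange(1.55,1.76,.05):
    ct,st=np.cos(th),np.sin(th)
    # dist 215 along lid (toward -x when shut), 20 outer
    x=90-215*ct+20*st; z=62+215*st+20*ct
    q=[*(c+R@[x,0]),z]; print(round(th,2),np.round(q,1),proj('top',q),obs)
E
```

```text
1.55 [657.8 -80.2 277.4] [307.7 118.2] [308.76811594 103.47826087]
1.6 [668.5 -81.  276.3] [308. 113.] [308.76811594 103.47826087]
1.65 [679.2 -81.9 274.7] [308.3 107.9] [308.76811594 103.47826087]
1.7 [689.7 -82.6 272.6] [308.6 103. ] [308.76811594 103.47826087]
1.75 [700.2 -83.4 270. ] [308.9  98.4] [308.76811594 103.47826087]
```

Emit:
{"method": "step_arm", "body": {
  "deltas": [
    [0,0,-6,6,-25,20,85],
    [0,0,-6,12,-31,12,85],
    [0,0,-6,12,-31,12,85],
    [0,0,-6,12,-31,12,85],
    [0,0,-6,12,-31,12,85],
    [0,0,-6,12,-31,12,85],
    [0,0,-6,12,-31,12,70],
    [0,0,-6,12,-31,12,60]
  ]
}}

```text
clock: 12.35
eef_pos: [580.9, 171.8, 278.6]
eef_rot: [0.489, 0.872, 0.001, 0.001]
force: [0.0, 0.9, 0.2]
grip_width: 0.608
grasp_force: 0.0
```

Emit:
{"method": "step_arm", "body": {
  "deltas": [
    [0,0,-6,12,-31,12,60],
    [0,0,-6,12,-31,12,60],
    [0,0,-6,12,-31,12,60],
    [0,0,-6,12,-31,6,60],
    [0,0,-6,12,-31,0,60],
    [0,0,-6,12,-31,0,60],
    [0,0,0,12,-31,0,60],
    [0,0,0,12,-31,0,60]
  ]
}}

```text
clock: 13.02
eef_pos: [676.8, -76.1, 320.1]
eef_rot: [0.733, 0.68, 0.0, 0.001]
force: [1.3, -0.5, 0.1]
grip_width: 0.601
grasp_force: 0.0
```

```bash
python3 - <<'E'
from h import *
o=observe();print(o['eef_pos'],o['eef_rot'],o['qpos'])
m=camera_model('wrist'); save('wrist','w5.png')
print([proj('wrist',p,m) for p in((688.5,-82.5,273),(692.6,-27.7,273),(684.3,-137.3,273))])
E
```

```text
[676.78770565 -76.12343615 320.13229682] [7.32841596e-01 6.80398884e-01 4.60909546e-04 5.83473965e-04] [-1.65779191e-01  5.74487073e-01  9.32700660e-01  1.76808128e-05
  1.63291791e+00 -9.15958573e-02]
[array([345.1, 277.5]), array([347.1, 179.9]), array([342.6, 356.6])]
```

View pics/w5.png

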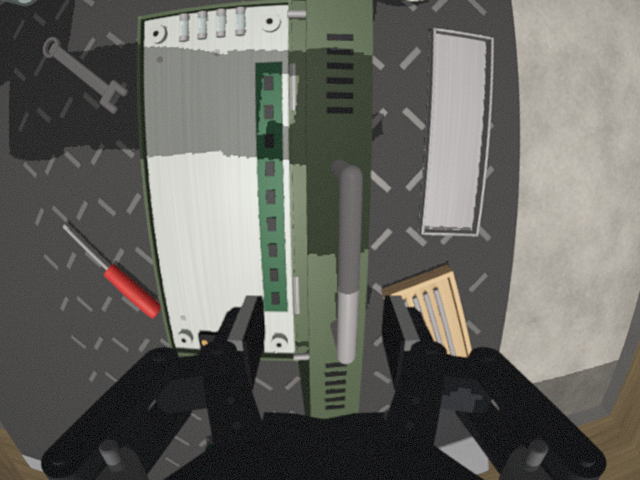

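The wrist view shows the bar from (350,175) to (346,358), between the fingers and within 2 mm of the prediction. Pinching it lightly.

Emit:
{"method": "step_arm", "body": {
  "deltas": [
    [0,0,0,6,-3,0,50],
    [0,0,0,6,-3,-5,45],
    [0,0,0,0,0,-20,45],
    [0,0,0,0,0,-20,45],
    [0,0,0,0,0,-14,45],
    [0,0,0,0,0,-5,45],
    [0,0,0,0,0,0,30],
    [0,0,0,0,0,0,20]
  ],
  "squeeze": 20
}}

```text
clock: 13.73
eef_pos: [689.0, -80.3, 255.6]
eef_rot: [0.732, 0.681, 0.0, 0.001]
force: [0.8, 0.3, -0.4]
grip_width: 0.207
grasp_force: 0.0
```

Emit:
{"method": "step_arm", "body": {
  "deltas": [
    [0,0,0,0,0,0,0],
    [0,0,0,0,0,0,0],
    [0,0,0,0,0,0,0]
  ]
}}

```text
clock: 13.98
eef_pos: [689.3, -80.4, 256.0]
eef_rot: [0.733, 0.681, 0.001, 0.001]
force: [1.4, 1.4, 7.6]
grip_width: 0.133
grasp_force: 20.2
```

```bash
python3 - <<'E'
from h import *
o=observe();print(o['eef_pos'],o['force'],o['grip_width'])
a=-0.0753; prev=None
for th in np.arange(1.695,0.69,-.125):
    ct,st=np.cos(th),np.sin(th); x=90-215*ct+20*st; z=62+215*st+20*ct
    q=np.array([552.6+x*np.cos(a),-72.3+x*np.sin(a),z])
    if prev is not None: print(round(th,3),np.round(q,1),np.round(q-prev,1))
    prev=q
E
```

```text
[689.28692572 -80.37754112 255.99180071] [1.43804536 1.42148907 7.57517565] 0.13293329463230277
1.57 [662.1 -80.6 277. ] [-26.6   2.    4.1]
1.445 [635.2 -78.5 277.8] [-26.9   2.    0.8]
1.32 [608.5 -76.5 275.2] [-26.8   2.   -2.6]
1.195 [582.2 -74.5 269.3] [-26.2   2.   -5.9]
1.07 [556.9 -72.6 260.2] [-25.3   1.9  -9.1]
0.945 [532.9 -70.8 248. ] [-24.    1.8 -12.2]
0.82 [510.7 -69.1 232.8] [-22.3   1.7 -15.1]
0.695 [490.5 -67.6 215. ] [-20.2   1.5 -17.8]
```

Emit:
{"method": "step_arm", "body": {
  "deltas": [
    [0,-1.3,0,-12.9,1,2.2,0],
    [0,-1.3,0,-12.9,1,1.8,0],
    [0,-1.3,0,-13,1,0.6,0],
    [0,-1.3,0,-13,1,0.2,0],
    [0,-1.3,0,-13,1,-1,0],
    [0,-1.3,0,-13,1,-1.5,0],
    [0,-1.3,0,-12.7,1,-2.5,0],
    [0,-1.3,0,-12.7,1,-3.3,0]
  ]
}}

```text
clock: 14.65
eef_pos: [585.7, -72.4, 252.2]
eef_rot: [0.729, 0.678, 0.068, 0.063]
force: [3.7, 1.4, 4.0]
grip_width: 0.134
grasp_force: 20.3
```

Emit:
{"method": "step_arm", "body": {
  "deltas": [
    [0,-1.3,0,-12.4,1,-4.2,0],
    [0,-1.3,0,-12.2,1,-4.9,0],
    [0,-1.3,0,-11.8,1,-5.8,0],
    [0,-1.3,0,-11.5,1,-6.4,0],
    [0,-1.3,0,-11,1,-7.2,0],
    [0,-1.3,0,-10.6,1,-7.9,0],
    [0,-1.3,0,-10,1,-8.6,0],
    [0,-1.3,0,-9.5,1,-9.2,0]
  ]
}}

```text
clock: 15.32
eef_pos: [496.7, -65.2, 197.6]
eef_rot: [0.72, 0.669, 0.133, 0.125]
force: [1.9, -5.8, 2.2]
grip_width: 0.136
grasp_force: 20.3
```

```bash
python3 - <<'E'
from h import *
o=observe();print(o['eef_pos'],o['force'],o['grip_width'])
save('scene','s2.png',(230,150,540,380),2.4)
a=-0.0753; prev=None
for th in np.arange(0.695,-.01,-.0695):
    ct,st=np.cos(th),np.sin(th); x=90-215*ct+20*st; z=62+215*st+20*ct
    q=np.array([552.6+x*np.cos(a),-72.3+x*np.sin(a),z])
    if prev is not None: print(round(th,3),np.round(q,1),np.round(q-prev,1))
    prev=q
E
```

```text
[496.66859282 -65.17233458 197.57542876] [ 1.89327115 -5.84421466  2.15560013] 0.1364753562076657
0.626 [480.2 -66.8 204.1] [-10.2   0.8 -10.9]
0.556 [470.8 -66.1 192.5] [ -9.4   0.7 -11.6]
0.486 [462.2 -65.5 180.2] [ -8.6   0.7 -12.3]
0.417 [454.4 -64.9 167.4] [ -7.7   0.6 -12.8]
0.347 [447.6 -64.4 154. ] [ -6.8   0.5 -13.3]
0.278 [441.7 -63.9 140.2] [ -5.9   0.4 -13.8]
0.208 [436.7 -63.6 126.1] [ -4.9   0.4 -14.2]
0.139 [432.8 -63.3 111.6] [ -3.9   0.3 -14.5]
0.069 [429.9 -63.   96.9] [ -2.9   0.2 -14.7]
-0.0 [428.  -62.9  82. ] [ -1.9   0.1 -14.9]
```

View pics/s2.png

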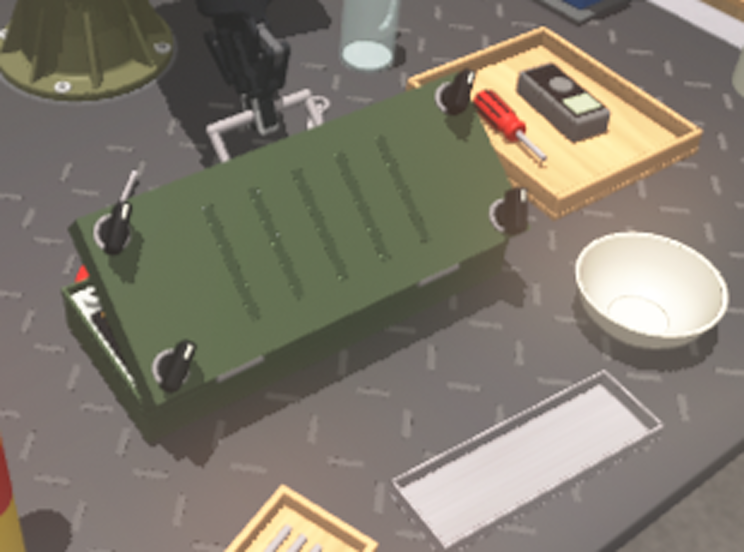

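The lid is at about 40°, below its sinking angle, and the driver and meter are both lying in the tray. I'll release the bar, back off up and toward the robot, and let it sink.

Emit:
{"method": "step_arm", "body": {
  "deltas": [
    [0,0,0,0,0,0,25],
    [0,0,0,0,0,0,30],
    [0,0,0,-7,0,17,30],
    [0,0,0,-12,0,28,35],
    [0,0,0,-12,0,28,40],
    [0,5,0,-6,0,28,40],
    [0,5,0,0,0,28,40],
    [0,5,0,0,0,20,40]
  ]
}}

```text
clock: 16.03
eef_pos: [459.6, -64.6, 349.7]
eef_rot: [0.732, 0.68, 0.037, 0.035]
force: [-1.0, -1.0, 0.4]
grip_width: 0.397
grasp_force: 0.0
```

Emit:
{"method": "step_arm", "body": {
  "deltas": [
    [0,5,0,0,0,5,40],
    [0,0.8,0,0,0,0,40],
    [0,0,0,0,0,0,40],
    [0,0,0,0,0,0,40],
    [0,0,0,0,0,0,40],
    [0,0,0,0,0,0,40],
    [0,0,0,0,0,0,40],
    [0,0,0,0,0,0,40]
  ]
}}

```text
clock: 16.7
eef_pos: [459.5, -64.6, 350.6]
eef_rot: [0.733, 0.681, 0.0, 0.0]
force: [-0.2, -0.2, 0.1]
grip_width: 0.395
grasp_force: 0.0
```

```bash
python3 - <<'E'
from h import *
o=observe();print(o['eef_pos'],o['eef_rot'],o['force'])
save('top','t3.png',(190,110,420,260),3.45)
E
```

```text
[459.46227643 -64.5698455  350.62781126] [7.32622959e-01 6.80634619e-01 2.41831799e-04 2.39368226e-04] [-0.15023476 -0.19142706  0.07597522]
```

View pics/t3.png

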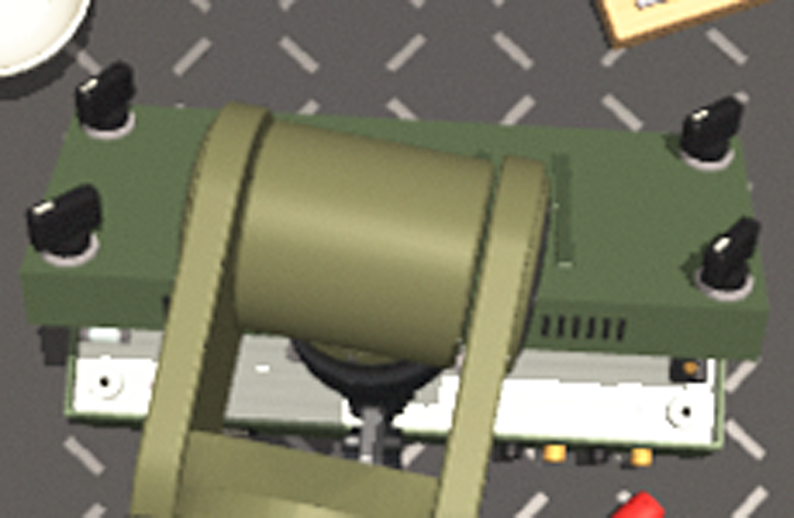

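The lid is still partway down and all four wings are visible. Waiting for it to sink.

Emit:
{"method": "step_arm", "body": {
  "deltas": [
    [0,0,0,-5,0,0,40],
    [0,0,0,-5,0,0,40],
    [0,0,0,-5,0,0,40],
    [0,0,0,-5,0,0,40],
    [0,0,0,0,0,0,40],
    [0,0,0,0,0,0,40],
    [0,0,0,0,0,0,40],
    [0,0,0,0,0,0,40]
  ]
}}

```text
clock: 17.42
eef_pos: [439.8, -64.5, 350.5]
eef_rot: [0.733, 0.681, 0.0, -0.0]
force: [0.8, 1.0, -0.1]
grip_width: 0.393
grasp_force: 0.0
```

Emit:
{"method": "step_arm", "body": {
  "deltas": [
    [0,0,0,0,0,0,40],
    [0,0,0,0,0,0,40],
    [0,0,0,0,0,0,40],
    [0,0,0,0,0,0,40],
    [0,0,0,0,0,0,40],
    [0,0,0,0,0,0,40],
    [0,0,0,0,0,0,40],
    [0,0,0,0,0,0,40]
  ]
}}

```text
clock: 18.08
eef_pos: [439.6, -64.6, 350.6]
eef_rot: [0.733, 0.681, -0.0, 0.0]
force: [0.0, 0.5, 0.0]
grip_width: 0.398
grasp_force: 0.0
```

Emit:
{"method": "step_arm", "body": {
  "deltas": [
    [0,0,0,0,0,0,40],
    [0,0,0,0,0,0,40],
    [0,0,0,0,0,0,40],
    [0,0,0,0,0,0,40],
    [0,0,0,0,0,0,40],
    [0,0,0,0,0,0,40],
    [0,0,0,0,0,0,40],
    [0,0,0,0,0,0,40]
  ]
}}

```text
clock: 18.75
eef_pos: [439.6, -64.6, 350.6]
eef_rot: [0.733, 0.681, -0.0, -0.0]
force: [-0.3, -0.2, -0.1]
grip_width: 0.403
grasp_force: 0.0
```

```bash
python3 - <<'E'
from h import *
save('top','t4.png',(195,120,425,270),3.45)
B=dict(fl=(501.5,127.2),fr=(472.1,-261.8),rl=(633.1,117.2),rr=(603.7,-271.7))
for k,b in B.items(): print(k,(proj('top',[*b,138])-[195,120])*3.45,(proj('top',[*b,102])-[195,120])*3.45)
E
```

```text
fl [ 63.48 325.68] [ 75.21 335.34]
fr [688.965 357.765] [679.305 366.39 ]
rl [ 79.35  119.715] [ 90.045 135.93 ]
rr [695.52 151.8 ] [685.86 166.98]
```

View pics/t4.png

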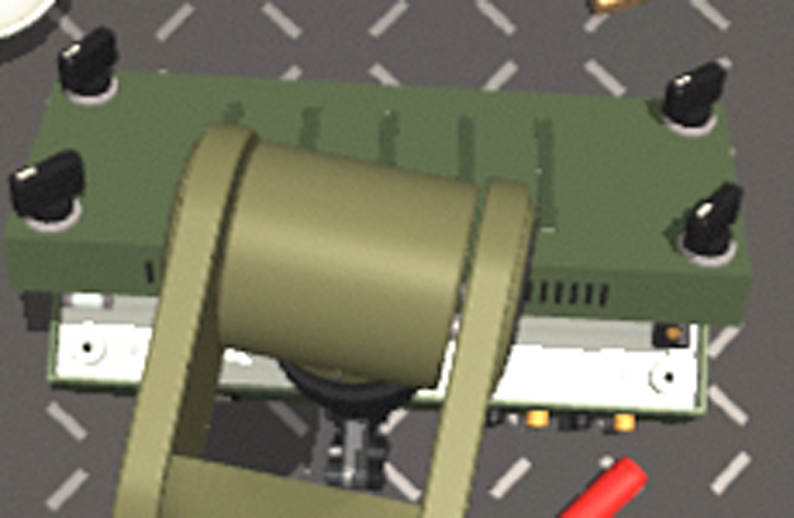

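The lid has not moved since the last picture (front-left washer at (52,212) in both). My retreat must have raised it. Finding its angle.

```bash
python3 - <<'E'
from h import *
a=-0.0753
def lp(th,u,w,y):
    ct,st=np.cos(th),np.sin(th); x=90-u*ct+w*st; z=62+u*st+w*ct
    return np.array([552.6+x*np.cos(a)-y*np.sin(a),-72.3+x*np.sin(a)+y*np.cos(a),z])
for th in np.arange(0.6,1.15,.05):
    print(round(th,2),(proj('top',lp(th,156,40,195))-[195,120])*3.45,(proj('top',lp(th,156,40,-195))-[195,120])*3.45, lp(th,215,20,0).round(1), lp(th,180,40,0).round(1))
E
```

```text
0.6 [ 54.165 230.805] [704.145 264.27 ] [476.7 -66.6 199.9] [516.7 -69.6 196.6]
0.65 [ 53.13 218.73] [706.215 252.54 ] [483.7 -67.1 208. ] [523.6 -70.1 202.8]
0.7 [ 52.44 206.31] [707.94 240.12] [491.2 -67.7 215.8] [530.8 -70.7 208.6]
0.75 [ 51.405 193.2  ] [709.665 227.355] [499.1 -68.3 223.2] [538.2 -71.2 214. ]
0.8 [ 51.06 180.09] [711.39  214.245] [507.3 -68.9 230.2] [545.9 -71.8 219. ]
0.85 [ 50.37  166.635] [712.77  201.135] [515.8 -69.5 236.7] [553.9 -72.4 223.6]
0.9 [ 50.025 152.835] [714.15  187.335] [524.7 -70.2 242.8] [562.  -73.  227.9]
0.95 [ 50.025 139.035] [715.53 173.88] [533.9 -70.9 248.5] [570.4 -73.6 231.7]
1.0 [ 50.025 125.235] [716.91  159.735] [543.3 -71.6 253.7] [578.9 -74.3 235.1]
1.05 [ 50.025 111.09 ] [717.945 145.935] [553.  -72.3 258.4] [587.6 -74.9 238. ]
1.1 [50.37  96.945] [718.98  132.135] [562.9 -73.1 262.7] [596.5 -75.6 240.6]
```

The lid is at about 0.675 rad, held by hinge friction. I'll push the bar down along its arc with the shut fingers.

Emit:
{"method": "step_arm", "body": {
  "deltas": [
    [0,0,0,12,-1,-20,10],
    [0,0,0,12,-1,-28,0],
    [0,0,0,12,-1,-28,0],
    [0,0,0,10,0,-28,0],
    [0,0,0,1,0,-15,0],
    [0,0,0,0,0,-8,0],
    [0,0,0,-3,0,-6,0],
    [0,0,0,-4,0,-5,0]
  ]
}}

```text
clock: 19.47
eef_pos: [479.6, -67.5, 212.9]
eef_rot: [0.733, 0.681, 0.0, 0.0]
force: [0.3, 1.0, 1.9]
grip_width: -0.003
grasp_force: 0.4
```

Emit:
{"method": "step_arm", "body": {
  "deltas": [
    [0,0,0,-4.7,0,-5.8,0],
    [0,0,0,-4.7,0,-5.8,0],
    [0,0,0,-4.3,0,-6.2,0],
    [0,0,0,-4.3,0,-6.2,0],
    [0,0,0,-3.9,0,-6.4,0],
    [0,0,0,-3.9,0,-6.4,0],
    [0,0,0,-3.4,0,-6.7,0],
    [0,0,0,-3.4,0,-6.7,0]
  ]
}}

```text
clock: 20.13
eef_pos: [446.7, -67.6, 161.7]
eef_rot: [0.733, 0.681, -0.0, 0.0]
force: [0.0, -0.6, 0.2]
grip_width: -0.003
grasp_force: 0.1
```

Emit:
{"method": "step_arm", "body": {
  "deltas": [
    [0,0,0,-3,0,-7,0],
    [0,0,0,-3,0,-7,0],
    [0,0,0,-2.5,0,-7,0],
    [0,0,0,-2.5,0,-7,0],
    [0,0,0,-2,0,-7,0],
    [0,0,0,-2,0,-7,0],
    [0,0,0,-2,0,-7,0],
    [0,0,0,-1,0,-7,0]
  ]
}}

```text
clock: 20.8
eef_pos: [428.8, -67.5, 105.6]
eef_rot: [0.733, 0.681, -0.0, -0.0]
force: [-0.1, -0.4, -1.3]
grip_width: 0.002
grasp_force: 0.0
```

Emit:
{"method": "step_arm", "body": {
  "deltas": [
    [0,0,0,-1,0,-6,0],
    [0,0,0,0,0,-5,0],
    [0,0,0,0,0,-3,0],
    [0,0,0,0,0,-2,0],
    [0,0,0,0,0,0,0],
    [0,0,0,0,0,0,0]
  ]
}}

```text
clock: 21.3
eef_pos: [428.2, -67.6, 90.5]
eef_rot: [0.733, 0.681, 0.0, 0.0]
force: [-1.0, -1.4, -0.3]
grip_width: 0.002
grasp_force: 0.0
```

```bash
python3 - <<'E'
from h import *
save('top','t5.png',(195,120,425,270),3.45)
E
```

```text
(no output)
```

View pics/t5.png

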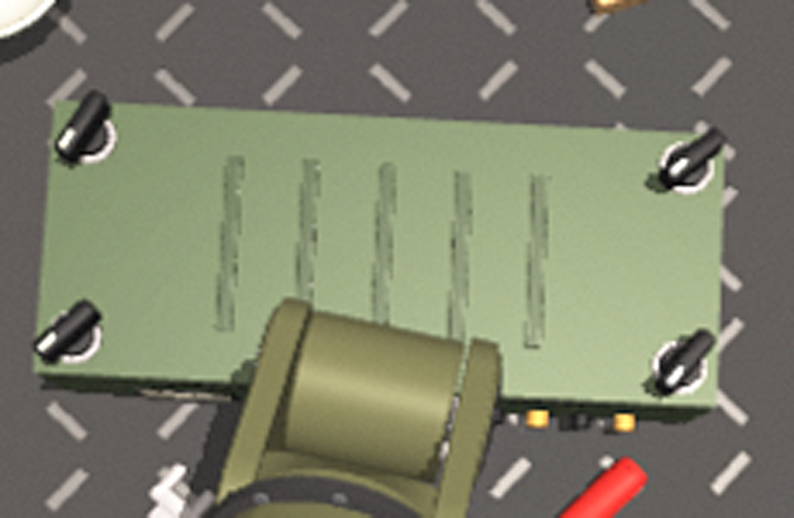

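The lid is shut. The wings are FL (69,325), FR (685,360), RL (83,121) and RR (695,155), with estimated bolt angles of 46°, 43°, 29° and 47°. Starting with the front left bolt.

Emit:
{"method": "step_arm", "body": {
  "deltas": [
    [0,0,0,-2,0,35,0],
    [0,0,0,0,0,35,50],
    [0,0,6.5,10.7,27.8,5,50],
    [0,0,6.5,10.7,27.8,5,50],
    [0,0,6.5,10.7,27.8,0,50],
    [0,0,6.5,10.7,27.8,0,50],
    [0,0,6.5,10.7,27.8,0,50],
    [0,0,6.5,10.7,27.8,0,50]
  ],
  "squeeze": 60
}}

```text
clock: 22.02
eef_pos: [490.7, 100.8, 170.8]
eef_rot: [0.461, 0.887, 0.0, 0.0]
force: [0.8, -1.3, -0.8]
grip_width: 0.5
grasp_force: 0.0
```

Emit:
{"method": "step_arm", "body": {
  "deltas": [
    [0,0,5,10.7,27.8,0,50],
    [0,0,0,0,0,0,50],
    [0,0,0,0,0,0,50]
  ]
}}

```text
clock: 22.27
eef_pos: [501.0, 128.0, 170.3]
eef_rot: [0.424, 0.906, -0.0, -0.0]
force: [0.1, -0.7, 0.2]
grip_width: 0.496
grasp_force: 0.0
```

```bash
python3 - <<'E'
from h import *
o=observe();print(o['eef_pos'],o['eef_rot'],o['qpos'])
m=camera_model('wrist'); save('wrist','w6.png',(160,140,460,365),2.6)
f=lambda p:(proj('wrist',p,m)-[160,140])*2.6
b=np.array([501.5,127.2]); print(f([*b,138]))
for al in (35,46,57):
    t=-np.radians(4.3+al); d=23*np.array([np.cos(t),np.sin(t)]); print(al,f([*(b+d),138]),f([*(b-d),138]))
E
```

```text
[500.99092002 128.02678502 170.28593737] [ 4.23502243e-01  9.05895052e-01 -5.91511770e-05 -3.74998100e-05] [ 1.79377987e-01  2.87103829e-01  1.68625482e+00 -5.77497010e-05
  1.16836361e+00 -5.16779916e-01]
[424.06 368.42]
35 [444.6 465.4] [401.44 261.04]
46 [423.54 467.22] [424.32 259.22]
57 [402.74 465.4 ] [447.2 261.3]
```

View pics/w6.png

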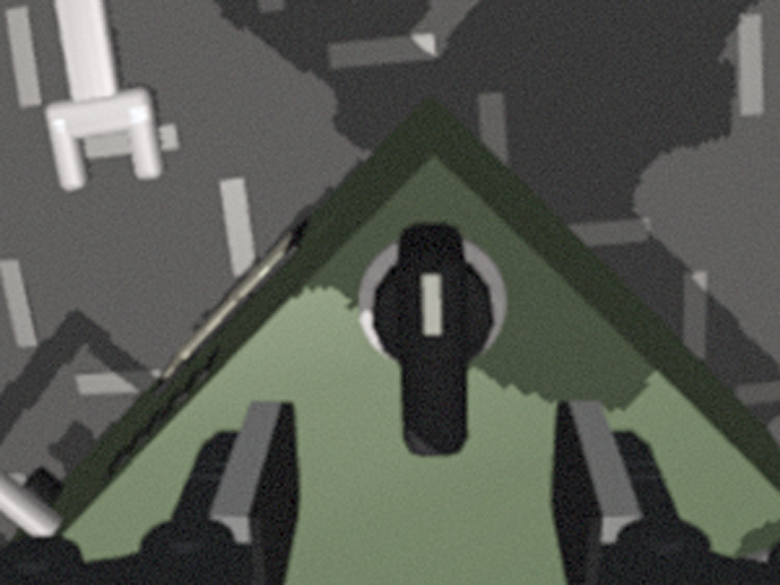

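The wing shows vertical at (434,228..452) with the washer ring centred near (433,305). It is aligned with the fingers but a few mm off along the wing, so I'm checking that.

```bash
python3 - <<'E'
from h import *
m=camera_model('wrist')
q=lambda u,v,z:px('wrist',160+u/2.6,140+v/2.6,z,m)
f=lambda p:(proj('wrist',p,m)-[160,140])*2.6
b=np.array([501.5,127.2])
for z in (102,105,112,138): print(z,f([*b,z]),q(433,305,z))
print('corner top FL pred', f([552.6-90*.9972+220*.0752,-72.3+90*.0752+220*.9972,102]), q(432,155,102))
print('top ends',q(431,230,138),q(436,410,138),q(436,452,138), q(436,452,112))
print('topcam washer',px('top',195+75/3.45,120+337/3.45,102),[px('top',195+u/3.45,120+v/3.45,102) for u,v in((92,137),(686,167),(681,367))])
E
```

```text
102 [427.44 300.82] [503.2 127.3 102. ]
105 [427.44 305.5 ] [502.4 128.1 105. ]
112 [427.44 316.94] [500.6 130.2 112. ]
138 [427.7  365.82] [493.9 137.8 138. ]
corner top FL pred [427.7 156. ] [480.  154.6 102. ]
top ends [483.9 149.3 138. ] [509.2 120.6 138. ] [515.6 113.  138. ] [525.5 101.7 112. ]
topcam washer [500.4 127.3 102. ] [array([632.4, 116. , 102. ]), array([ 603.7, -271.8,  102. ]), array([ 471.6, -262.9,  102. ])]
```

Washer and corner agree with the model to about 1 mm. Descending and closing on the wing.

Emit:
{"method": "step_arm", "body": {
  "deltas": [
    [0,0,0,0,0,-20,50],
    [0,0,0,0,0,-20,50],
    [0,0,0,0,0,-10,50],
    [0,0,0,0,0,-4,50],
    [0,0,0,0,0,0,20],
    [0,0,0,0,0,0,0],
    [0,0,0,0,0,0,0],
    [0,0,0,0,0,0,0]
  ]
}}

```text
clock: 22.98
eef_pos: [502.6, 127.7, 117.8]
eef_rot: [0.424, 0.905, 0.002, 0.002]
force: [12.4, 6.2, -6.4]
grip_width: 0.146
grasp_force: 61.6
```

Emit:
{"method": "step_arm", "body": {
  "deltas": [
    [0,0,-5,0,0,0,0],
    [0,0,-7,0,0,0,0],
    [0,0,-7,0,0,0,0],
    [0,0,-7,0,0,0,0]
  ]
}}

```text
clock: 23.32
eef_pos: [502.2, 127.6, 117.8]
eef_rot: [0.619, 0.785, 0.002, 0.001]
force: [5.7, 5.1, -2.5]
grip_width: 0.147
grasp_force: 62.2
```

Emit:
{"method": "step_arm", "body": {
  "deltas": [
    [0,0,-7,0,0,0,0],
    [0,0,-7,0,0,0,0],
    [0,0,-7,0,0,0,0],
    [0,0,-7,0,0,0,0],
    [0,0,-7,0,0,0,0],
    [0,0,-7,0,0,0,0],
    [0,0,-7,0,0,0,0],
    [0,0,-7,0,0,0,0]
  ]
}}

```text
clock: 23.98
eef_pos: [501.2, 128.0, 117.7]
eef_rot: [0.916, 0.402, 0.001, -0.001]
force: [-2.6, 8.7, 2.8]
grip_width: 0.148
grasp_force: 62.9
```

Emit:
{"method": "step_arm", "body": {
  "deltas": [
    [0,0,-7,0,0,0,0],
    [0,0,-7,0,0,0,0],
    [0,0,-7,0,0,0,0],
    [0,0,-7,0,0,0,0],
    [0,0,-7,0,0,0,0],
    [0,0,-7,0,0,0,0],
    [0,0,-4,0,0,0,0],
    [0,0,0,0,0,0,0]
  ]
}}

```text
clock: 24.65
eef_pos: [501.0, 129.0, 117.7]
eef_rot: [1.0, 0.013, 0.001, -0.002]
force: [-4.0, 15.3, 2.6]
grip_width: 0.147
grasp_force: 63.0
```

```bash
cat >> h.py <<'E'
def yaw(): 
    q=observe()['eef_rot']; return np.degrees(2*np.arctan2(q[1],q[0]))-90
E
python3 -c "
from h import *
o=observe();print(o['eef_pos'],yaw(),o['torque'],o['force'],o['grip_width'],o['qpos'])"
```

```text
[500.96787758 128.96613415 117.71558622] -88.48736439706613 [ 3.00185563  0.77542289 -0.02443788] [-3.97822734 15.31814148  2.62658148] 0.14672890843664418 [0.17956119 0.35312208 1.73459173 0.00386096 1.05214151 1.72204603]
```

Emit:
{"method": "step_arm", "body": {
  "deltas": [
    [0,0,-3,0,-1,0,0],
    [0,0,-3,0,0,0,0],
    [0,0,-3,0,0,0,0],
    [0,0,-3,0,0,0,0],
    [0,0,0,0,0,0,0],
    [0,0,0,0,0,0,0]
  ]
}}

```text
clock: 25.15
eef_pos: [501.1, 128.7, 117.9]
eef_rot: [0.996, -0.088, 0.001, -0.002]
force: [-4.1, 23.2, 2.0]
grip_width: 0.149
grasp_force: 79.1
```

```bash
python3 -c "
from h import *
o=observe();print(o['eef_pos'],yaw(),o['torque'],o['force'],o['grip_width'],o['joint_efforts'])"
```

```text
[501.10036598 128.68899793 117.89488704] -100.04187573809097 [3.80083068 0.51139035 1.8880014 ] [-4.14888861 23.17272292  2.01012082] 0.14885236277011474 [-13.57111394 -51.31304741 -30.50276756  -3.85497987   0.10296527
   2.11580515]
```

Wrist torque rose to 1.9 N m, so the front left bolt is at its stop. Releasing and going to the rear left bolt.

Emit:
{"method": "step_arm", "body": {
  "deltas": [
    [0,0,0,0,1,0,30],
    [0,0,0,0,0,0,50],
    [0,0,0,0,0,10,50],
    [0,0,0,0,0,22,50],
    [0,0,7,0,0,22,50],
    [0,0,7,8,0,0,50],
    [0,0,7,8,-1,0,50],
    [0,0,7,8,-1,0,50]
  ]
}}

```text
clock: 25.82
eef_pos: [525.7, 124.7, 172.2]
eef_rot: [0.988, 0.157, 0.001, 0.0]
force: [-1.2, -0.1, 0.1]
grip_width: 0.499
grasp_force: 0.0
```

Emit:
{"method": "step_arm", "body": {
  "deltas": [
    [0,0,7,8,-1,0,50],
    [0,0,7,8,-1,0,50],
    [0,0,7,8,-1,0,50],
    [0,0,7,8,-1,0,50],
    [0,0,7,8,-1,0,50],
    [0,0,7,8,-1,0,50],
    [0,0,7,8,-1,0,50],
    [0,0,7,8,-1,0,50]
  ]
}}

```text
clock: 26.48
eef_pos: [589.6, 116.5, 171.7]
eef_rot: [0.798, 0.603, 0.0, 0.0]
force: [0.1, 0.1, 0.4]
grip_width: 0.5
grasp_force: 0.0
```

Emit:
{"method": "step_arm", "body": {
  "deltas": [
    [0,0,7,8,-1,0,50],
    [0,0,7,8,0,0,50],
    [0,0,7,8,0,0,50],
    [0,0,7,8,0,0,50],
    [0,0,7,4,0,0,50],
    [0,0,7,0,0,0,50],
    [0,0,7,0,0,0,50],
    [0,0,7,0,0,0,50]
  ]
}}

```text
clock: 27.15
eef_pos: [625.3, 115.6, 171.7]
eef_rot: [0.422, 0.907, 0.0, 0.001]
force: [-0.5, 0.3, -0.2]
grip_width: 0.502
grasp_force: 0.0
```

```bash
python3 - <<'E'
from h import *
o=observe();print(o['eef_pos'],yaw(),o['qpos'],o['force'])
m=camera_model('wrist')
# all four bolts, montage: wrist RL crop + top-view FL crop
w=cv2.resize(grab_frame('wrist')[140:365,160:460,::-1],None,fx=1.5,fy=1.5,interpolation=cv2.INTER_CUBIC)
t=grab_frame('top')[205:235,195:235,::-1]; t=cv2.resize(t,(450,338),interpolation=cv2.INTER_CUBIC)
cv2.imwrite('pics/w7.png',np.vstack([w[:300],t[:300]]))
for z in(102,138): print((proj('wrist',[632.7,118,z],m)-[160,140])*1.5)
E
```

```text
[625.27700283 115.55708708 171.67517951] 40.09768578970477 [ 1.25247197e-01  5.39807702e-01  1.32446997e+00 -2.46284145e-04
  1.27627850e+00 -5.74518074e-01] [-0.47363127  0.26733529 -0.19432562]
[262.65 178.05]
[265.65 215.7 ]
```

View pics/w7.png

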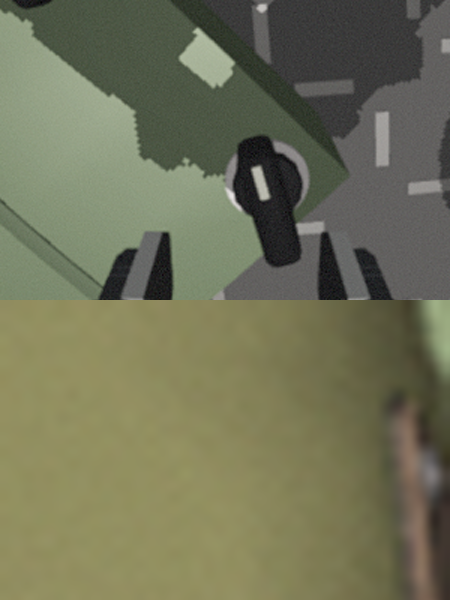

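The rear left wing leans about 12° counterclockwise relative to the fingers, spanning (257,140) to (283,262). Its washer at (267,178) is 1.5 mm right of the prediction. Correcting both and gripping.

Emit:
{"method": "step_arm", "body": {
  "deltas": [
    [0,0,6.5,4.5,2,-5,50],
    [0,0,6.5,4,1.5,-5,50],
    [0,0,0,0,0,-20,50],
    [0,0,0,0,0,-17,50],
    [0,0,0,0,0,-7,50],
    [0,0,0,0,0,0,20],
    [0,0,0,0,0,0,0],
    [0,0,0,0,0,0,0]
  ]
}}

```text
clock: 27.92
eef_pos: [633.6, 119.4, 117.8]
eef_rot: [0.32, 0.948, 0.0, 0.0]
force: [-2.7, -1.5, -0.5]
grip_width: 0.152
grasp_force: 59.4
```

Emit:
{"method": "step_arm", "body": {
  "deltas": [
    [0,0,0,0,0,0,0],
    [0,0,0,0,0,0,0],
    [0,0,-5,0,0,0,0],
    [0,0,-7,0,0,0,0],
    [0,0,-7,0,0,0,0],
    [0,0,-7,0,0,0,0],
    [0,0,-7,0,0,0,0],
    [0,0,-7,0,0,0,0]
  ]
}}

```text
clock: 28.58
eef_pos: [633.9, 119.5, 117.8]
eef_rot: [0.626, 0.779, 0.001, 0.001]
force: [-2.7, -1.5, 4.6]
grip_width: 0.148
grasp_force: 60.3
```

Emit:
{"method": "step_arm", "body": {
  "deltas": [
    [0,0,-7,0,0,0,0],
    [0,0,-7,0,0,0,0],
    [0,0,-7,0,0,0,0],
    [0,0,-7,0,0,0,0],
    [0,0,-7,0,0,0,0],
    [0,0,-7,0,0,0,0],
    [0,0,-7,0,0,0,0],
    [0,0,-7,0,0,0,0]
  ]
}}

```text
clock: 29.25
eef_pos: [634.2, 119.4, 117.8]
eef_rot: [0.919, 0.394, 0.001, 0.001]
force: [0.2, -2.3, 4.3]
grip_width: 0.15
grasp_force: 60.1
```

Emit:
{"method": "step_arm", "body": {
  "deltas": [
    [0,0,-7,0,0,0,0],
    [0,0,-7,0,0,0,0],
    [0,0,-7,0,0,0,0],
    [0,0,-7,0,0,0,0],
    [0,0,-7,0,0,0,0],
    [0,0,-6,0,0,0,0],
    [0,0,-5,0,0,0,0],
    [0,0,-4,0,0,0,0]
  ]
}}

```text
clock: 29.92
eef_pos: [634.3, 119.0, 117.8]
eef_rot: [1.0, -0.031, 0.001, 0.0]
force: [1.2, -3.8, 3.8]
grip_width: 0.15
grasp_force: 60.0
```

Emit:
{"method": "step_arm", "body": {
  "deltas": [
    [0,0,-4,0,0,0,0],
    [0,0,-3,0,0,0,0],
    [0,0,0,0,0,0,0],
    [0,0,0,0,0,0,0]
  ]
}}

```text
clock: 30.25
eef_pos: [634.3, 119.1, 117.8]
eef_rot: [0.996, -0.088, 0.001, 0.0]
force: [0.6, -5.5, 6.5]
grip_width: 0.15
grasp_force: 78.9
```

```bash
python3 -c "
from h import *
o=observe();print(o['eef_pos'],yaw(),o['torque'],o['force'],o['grip_width'])"
```

```text
[634.27528018 119.09468789 117.80454033] -100.06216496890222 [-1.07478839 -0.02092971  1.44429888] [ 0.60911661 -5.49732749  6.49521153] 0.15005303743966772
```

The rear left bolt is at its stop (torque 1.4 N m, grip force risen). On to the rear right.

Emit:
{"method": "step_arm", "body": {
  "deltas": [
    [0,0,0,0,0,0,30],
    [0,0,0,0,0,0,50],
    [0,0,0,0,0,10,50],
    [0,0,0,0,0,22,50],
    [0,0,7,0,0,22,50],
    [0,0,7,-1.5,-20,0,50],
    [0,0,7,-1.5,-20,0,50],
    [0,0,7,-1.5,-20,0,50]
  ]
}}

```text
clock: 30.92
eef_pos: [628.9, 59.3, 171.5]
eef_rot: [0.987, 0.158, 0.001, -0.0]
force: [0.3, 0.0, -0.6]
grip_width: 0.499
grasp_force: 0.0
```

Emit:
{"method": "step_arm", "body": {
  "deltas": [
    [0,0,7,-1.5,-20,0,50],
    [0,0,7,-1.5,-20,0,50],
    [0,0,7,-1.5,-20,0,50],
    [0,0,7,-1.5,-20,0,50],
    [0,0,7,-1.5,-20,0,50],
    [0,0,7,-1.5,-20,0,50],
    [0,0,7,-1.5,-20,0,50],
    [0,0,7,-1.5,-20,0,50]
  ]
}}

```text
clock: 31.58
eef_pos: [616.9, -101.2, 171.2]
eef_rot: [0.798, 0.603, 0.0, 0.0]
force: [0.3, 0.1, -0.4]
grip_width: 0.505
grasp_force: 0.0
```

Emit:
{"method": "step_arm", "body": {
  "deltas": [
    [0,0,7,-1.5,-20,0,50],
    [0,0,7,-1.5,-20,0,50],
    [0,0,7,-1.5,-20,0,50],
    [0,0,7,-1.5,-20,0,50],
    [0,0,7,-1.5,-20,0,50],
    [0,0,7,-1.5,-20,0,50],
    [0,0,7,-1.5,-20,0,50],
    [0,0,7,-1.5,-20,0,50]
  ]
}}

```text
clock: 32.25
eef_pos: [604.9, -261.3, 171.2]
eef_rot: [0.421, 0.907, 0.0, 0.0]
force: [0.1, -0.1, -0.1]
grip_width: 0.502
grasp_force: 0.0
```

Emit:
{"method": "step_arm", "body": {
  "deltas": [
    [0,0,0,-1.5,-9.5,0,50],
    [0,0,0,0,0,0,50],
    [0,0,0,0,0,0,50]
  ]
}}

```text
clock: 32.5
eef_pos: [603.5, -269.5, 170.6]
eef_rot: [0.426, 0.905, 0.0, -0.0]
force: [-1.1, 0.3, 0.1]
grip_width: 0.505
grasp_force: 0.0
```

```bash
python3 - <<'E'
from h import *
o=observe();print(o['eef_pos'],yaw(),o['qpos'],o['force'])
m=camera_model('wrist')
w=cv2.resize(grab_frame('wrist')[140:365,160:460,::-1],None,fx=1.5,fy=1.5,interpolation=cv2.INTER_CUBIC)
t=grab_frame('top')[120:260,185:245,::-1]; t=cv2.resize(t,None,fx=2.4,fy=2.4,interpolation=cv2.INTER_CUBIC)
cv2.imwrite('pics/w8.png',np.hstack([w[:336],t[:336]]))
for z in(102,138): print((proj('wrist',[604.5,-270.5,z],m)-[160,140])*1.5)
E
```

```text
[ 603.47424045 -269.53732654  170.59644219] 39.52270961146854 [-4.75570560e-01  5.97634212e-01  1.23768713e+00  3.00121789e-04
  1.30635037e+00 -1.16545043e+00] [-1.08320351  0.34389389  0.10207684]
[245.4  175.65]
[245.55 213.3 ]
```

View pics/w8.png

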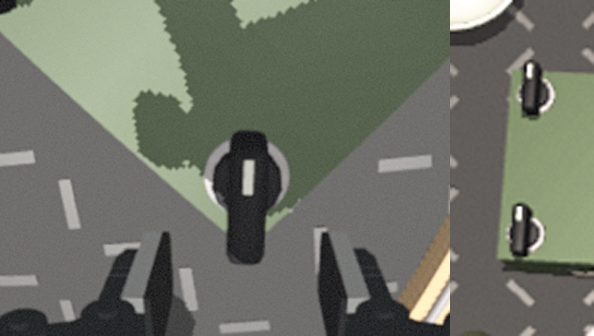

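Both left wings are now parallel to case x (top inset). The rear right wing is vertical in the wrist view, with its washer at (247,178) as predicted. Gripping it.

Emit:
{"method": "step_arm", "body": {
  "deltas": [
    [0,0,-1,1,-0.5,-10,50],
    [0,0,0,0,0,-18,50],
    [0,0,0,0,0,-18,50],
    [0,0,0,0,0,-7,50],
    [0,0,0,0,0,0,20],
    [0,0,0,0,0,0,0],
    [0,0,0,0,0,0,0],
    [0,0,0,0,0,0,0]
  ]
}}

```text
clock: 33.27
eef_pos: [604.8, -270.3, 118.3]
eef_rot: [0.432, 0.902, 0.0, 0.001]
force: [0.7, 2.1, -0.6]
grip_width: 0.147
grasp_force: 60.6
```

Emit:
{"method": "step_arm", "body": {
  "deltas": [
    [0,0,0,0,0,0,0],
    [0,0,-5,0,0,0,0],
    [0,0,-7,0,0,0,0],
    [0,0,-7,0,0,0,0],
    [0,0,-7,0,0,0,0],
    [0,0,-7,0,0,0,0],
    [0,0,-7,0,0,0,0],
    [0,0,-7,0,0,0,0]
  ]
}}

```text
clock: 33.93
eef_pos: [604.4, -270.5, 118.3]
eef_rot: [0.758, 0.652, -0.0, 0.0]
force: [-2.1, 2.3, 1.9]
grip_width: 0.149
grasp_force: 61.1
```

Emit:
{"method": "step_arm", "body": {
  "deltas": [
    [0,0,-7,0,0,0,0],
    [0,0,-7,0,0,0,0],
    [0,0,-7,0,0,0,0],
    [0,0,-7,0,0,0,0],
    [0,0,-7,0,0,0,0],
    [0,0,-7,0,0,0,0],
    [0,0,-7,0,0,0,0],
    [0,0,-7,0,0,0,0]
  ]
}}

```text
clock: 34.6
eef_pos: [604.1, -270.2, 118.2]
eef_rot: [0.975, 0.22, -0.0, -0.0]
force: [-6.8, 5.2, 5.2]
grip_width: 0.149
grasp_force: 61.4
```

Emit:
{"method": "step_arm", "body": {
  "deltas": [
    [0,0,-7,0,0,0,0],
    [0,0,-7,0,0,0,0],
    [0,0,-7,0,0,0,0],
    [0,0,-5,0,0,0,0],
    [0,0,-4,0,0,0,0],
    [0,0,-4,0,0,0,0],
    [0,0,-2,0,0,0,0],
    [0,0,0,0,0,0,0]
  ]
}}

```text
clock: 35.27
eef_pos: [604.4, -270.0, 118.3]
eef_rot: [0.996, -0.089, -0.0, 0.0]
force: [-6.0, 3.5, 3.8]
grip_width: 0.147
grasp_force: 79.7
```

```bash
python3 -c "
from h import *
o=observe();print(o['eef_pos'],yaw(),o['torque'],o['force'],o['grip_width'],o['grasp_force'])"
```

```text
[ 604.41491927 -269.9633391   118.34573714] -100.21872376969652 [0.85938616 0.78600546 1.65126358] [-5.98815061  3.45201736  3.816746  ] 0.14711871730478213 79.74917200393975
```

The rear right bolt is at its stop. Last is the front right.

Emit:
{"method": "step_arm", "body": {
  "deltas": [
    [0,0,0,0,0,0,30],
    [0,0,0,0,0,0,50],
    [0,0,0,0,0,10,50],
    [0,0,0,0,0,22,50],
    [0,0,7,0,0,22,50],
    [0,0,7,-8,0.5,0,50],
    [0,0,7,-8,0.5,0,50],
    [0,0,7,-8,0.5,0,50]
  ]
}}

```text
clock: 35.93
eef_pos: [580.3, -269.2, 172.7]
eef_rot: [0.988, 0.158, 0.001, 0.001]
force: [-0.6, 0.1, 0.7]
grip_width: 0.501
grasp_force: 0.0
```

Emit:
{"method": "step_arm", "body": {
  "deltas": [
    [0,0,7,-8,0.5,0,50],
    [0,0,7,-8,0.5,0,50],
    [0,0,7,-8,0.5,0,50],
    [0,0,7,-8,0.5,0,50],
    [0,0,7,-8,0.5,0,50],
    [0,0,7,-8,0.5,0,50],
    [0,0,7,-8,0.5,0,50],
    [0,0,7,-8,0.5,0,50]
  ]
}}

```text
clock: 36.6
eef_pos: [516.2, -265.2, 172.4]
eef_rot: [0.798, 0.603, 0.0, 0.001]
force: [1.0, -0.6, 0.6]
grip_width: 0.496
grasp_force: 0.0
```

Emit:
{"method": "step_arm", "body": {
  "deltas": [
    [0,0,7,-8,0.5,0,50],
    [0,0,7,-8,0.5,0,50],
    [0,0,7,-8,1,0,50],
    [0,0,7,-8,1,0,50],
    [0,0,7,-8,1,0,50],
    [0,0,7,-4,1,0,50],
    [0,0,7,0,0,0,50],
    [0,0,7,0,0,0,50]
  ]
}}

```text
clock: 37.27
eef_pos: [472.5, -260.3, 172.6]
eef_rot: [0.422, 0.907, -0.0, 0.001]
force: [0.7, -0.1, 0.8]
grip_width: 0.502
grasp_force: 0.0
```

Emit:
{"method": "step_arm", "body": {
  "deltas": [
    [0,0,3,0,0,0,50],
    [0,0,0,0,0,0,50],
    [0,0,0,0,0,0,50]
  ]
}}

```text
clock: 37.52
eef_pos: [472.6, -260.2, 172.1]
eef_rot: [0.402, 0.916, -0.0, 0.0]
force: [0.2, -0.1, 0.6]
grip_width: 0.5
grasp_force: 0.0
```

```bash
python3 - <<'E'
from h import *
o=observe();print(o['eef_pos'],yaw(),o['qpos'],o['force'])
m=camera_model('wrist')
f=grab_frame('wrist')
cv2.imwrite('pics/w9full.png',f[:,:,::-1])
w=cv2.resize(f[140:365,160:460,::-1],None,fx=1.5,fy=1.5,interpolation=cv2.INTER_CUBIC)
# wing axis by dark-blob PCA inside a disc
g=cv2.cvtColor(w,cv2.COLOR_BGR2GRAY); k=((g<45)).astype('uint8')
n,l,s,c=cv2.connectedComponentsWithStats(k)
p0=(proj('wrist',[472.4,-260.3,128],m)-[160,140])*1.5
for i in range(1,n):
    if s[i,4]>800:
        ys,xs=np.nonzero(l==i); v=cv2.fitLine(np.c_[xs,ys].astype('float32'),cv2.DIST_L2,0,.01,.01).ravel()
        print(s[i],c[i].round(1),'tilt from vertical (deg, ccw+)',np.degrees(np.arctan(v[0]/v[1])).round(1))
cv2.imwrite('pics/w9.png',w)
for z in(102,138): print((proj('wrist',[472.4,-260.3,z],m)-[160,140])*1.5)
E
```

```text
[ 472.58383695 -260.18153311  172.10103169] 42.65288970654501 [-5.71129299e-01  3.32037253e-01  1.62215879e+00 -7.86849953e-05
  1.18640499e+00 -1.31553319e+00] [ 0.1685653  -0.10050777  0.64755722]
[244.35 170.85]
[244.35 207.6 ]
```

I have already viewed 16 pictures, two over the 14 allowed, so I'll view no more and check with code from here.

```bash
python3 - <<'E'
from h import *
for fn in('pics/w8.png','pics/w9.png'):
    w=cv2.imread(fn)[100:290,150:340]; g=w.max(2)
    for T in (35,50):
        n,l,s,c=cv2.connectedComponentsWithStats((g<T).astype('uint8'))
        for i in range(1,n):
            if s[i,4]>800 and abs(c[i][0]-95)<35:
                ys,xs=np.nonzero(l==i); v=cv2.fitLine(np.c_[xs,ys].astype('float32'),cv2.DIST_L2,0,.01,.01).ravel()
                print(fn,T,s[i],(c[i]+[150,100]).round(1),'tilt ccw',np.degrees(np.arctan(v[0]/v[1])).round(1))
E
```

```text
pics/w8.png 50 [  64   31   67  133 5111] [246.8 194.4] tilt ccw -0.7
pics/w9.png 50 [  64   28   63  124 1366] [245.9 162.3] tilt ccw 18.0
```

```bash
python3 - <<'E'
from h import *
w=cv2.imread('pics/w9.png')[100:290,150:340]; g=w.max(2); sat=w.max(2).astype(int)-w.min(2)
for T in (60,70,80):
    n,l,s,c=cv2.connectedComponentsWithStats((g<T).astype('uint8'))
    for i in range(1,n):
        if s[i,4]>800 and abs(c[i][0]-95)<35:
            print(T,s[i],(c[i]+[150,100]).round(1))
            for y in range(25,190,12):
                x=np.nonzero(l[y]==i)[0]
                if len(x): print(y+100,x.min()+150,x.max()+150,end=' | ')
            print()
E
```

```text
60 [  64   28   66  129 4513] [245.9 190.1]
137 224 256 | 149 223 262 | 161 218 275 | 173 214 277 | 185 214 278 | 197 225 273 | 209 230 265 | 221 231 266 | 233 233 267 | 245 234 268 | 
70 [  63   27   68  131 5204] [247.1 189.8]
137 223 257 | 149 223 264 | 161 217 275 | 173 213 278 | 185 214 278 | 197 223 273 | 209 229 266 | 221 231 266 | 233 233 268 | 245 234 268 | 257 244 246 | 
80 [  63   27   68  132 5384] [247.1 190.3]
137 223 257 | 149 222 265 | 161 217 276 | 173 213 278 | 185 214 279 | 197 222 274 | 209 229 266 | 221 231 266 | 233 232 268 | 245 233 269 | 257 239 257 |
```

The edge rows show the front right wing leaning about 6° counterclockwise. Correcting by +5° and gripping it.

Emit:
{"method": "step_arm", "body": {
  "deltas": [
    [0,0,5,0,0,-10,50],
    [0,0,0,0,0,-18,50],
    [0,0,0,0,0,-18,50],
    [0,0,0,0,0,-8,50],
    [0,0,0,0,0,0,20],
    [0,0,0,0,0,0,0],
    [0,0,0,0,0,0,0],
    [0,0,0,0,0,0,0]
  ]
}}

```text
clock: 38.23
eef_pos: [472.9, -260.0, 118.4]
eef_rot: [0.36, 0.933, -0.0, 0.001]
force: [0.4, 1.5, 2.1]
grip_width: 0.149
grasp_force: 60.4
```

Emit:
{"method": "step_arm", "body": {
  "deltas": [
    [0,0,0,0,0,0,0],
    [0,0,-5,0,0,0,0],
    [0,0,-7,0,0,0,0],
    [0,0,-7,0,0,0,0],
    [0,0,-7,0,0,0,0],
    [0,0,-7,0,0,0,0],
    [0,0,-7,0,0,0,0],
    [0,0,-7,0,0,0,0]
  ]
}}

```text
clock: 38.9
eef_pos: [472.8, -260.1, 118.4]
eef_rot: [0.704, 0.71, 0.0, 0.001]
force: [0.0, 2.4, 4.9]
grip_width: 0.148
grasp_force: 61.1
```

Emit:
{"method": "step_arm", "body": {
  "deltas": [
    [0,0,-7,0,0,0,0],
    [0,0,-7,0,0,0,0],
    [0,0,-7,0,0,0,0],
    [0,0,-7,0,0,0,0],
    [0,0,-7,0,0,0,0],
    [0,0,-7,0,0,0,0],
    [0,0,-7,0,0,0,0],
    [0,0,-7,0,0,0,0]
  ]
}}

```text
clock: 39.57
eef_pos: [472.7, -260.0, 118.4]
eef_rot: [0.955, 0.296, 0.0, 0.0]
force: [-1.0, 2.7, 6.2]
grip_width: 0.146
grasp_force: 61.2
```

Emit:
{"method": "step_arm", "body": {
  "deltas": [
    [0,0,-7,0,0,0,0],
    [0,0,-7,0,0,0,0],
    [0,0,-7,0,0,0,0],
    [0,0,-7,0,0,0,0],
    [0,0,-6,0,0,0,0],
    [0,0,-4,0,0,0,0],
    [0,0,-4,0,0,0,0],
    [0,0,-2,0,0,0,0]
  ]
}}

```text
clock: 40.23
eef_pos: [472.7, -259.9, 118.4]
eef_rot: [0.997, -0.081, 0.0, 0.0]
force: [-1.3, 3.1, 6.3]
grip_width: 0.149
grasp_force: 75.0
```

Emit:
{"method": "step_arm", "body": {
  "deltas": [
    [0,0,-1,0,0,0,0],
    [0,0,0,0,0,0,0]
  ]
}}

```text
clock: 40.4
eef_pos: [472.7, -259.9, 118.4]
eef_rot: [0.996, -0.088, 0.0, 0.001]
force: [-2.1, 3.6, 6.1]
grip_width: 0.151
grasp_force: 78.9
```

```bash
python3 -c "
from h import *
o=observe();print(o['eef_pos'],yaw(),o['torque'],o['force'],o['grip_width'],o['grasp_force'])"
```

```text
[ 472.72643228 -259.93959551  118.42664349] -100.1397624764385 [0.57873649 0.2391237  1.62816587] [-2.08184683  3.56173087  6.11137658] 0.15058282278429677 78.90444276854396
```

All four bolts have met their stops. Releasing, backing off, then a final check by code.

Emit:
{"method": "step_arm", "body": {
  "deltas": [
    [0,0,0,0,0,0,30],
    [0,0,0,0,0,0,50],
    [0,0,0,0,0,10,50],
    [0,0,0,0,0,22,50],
    [0,0,7,0,0,30,50],
    [0,0,7,-6,15,30,50],
    [0,0,7,-10,25,30,50],
    [0,0,7,-10,25,30,50]
  ]
}}

```text
clock: 41.07
eef_pos: [445.8, -194.4, 271.4]
eef_rot: [0.988, 0.157, 0.0, 0.0]
force: [-0.7, 0.2, -0.2]
grip_width: 0.501
grasp_force: 0.0
```

Emit:
{"method": "step_arm", "body": {
  "deltas": [
    [0,0,7,-10,30,0,50],
    [0,0,7,-10,30,0,50],
    [0,0,7,-10,30,0,50],
    [0,0,7,-10,30,0,50],
    [0,0,7,0,10,0,50],
    [0,0,7,0,0,0,50],
    [0,0,0,0,0,0,50],
    [0,0,0,0,0,0,50]
  ]
}}

```text
clock: 41.73
eef_pos: [406.5, -65.0, 270.0]
eef_rot: [0.868, 0.497, 0.0, 0.0]
force: [-0.2, -1.2, 0.3]
grip_width: 0.503
grasp_force: 0.0
```

```bash
python3 - <<'E'
from h import *
o=observe();print(o['eef_pos'],o['force'],o['clock'])
im=grab_frame('top'); cv2.imwrite('pics/t6.png',im[:,:,::-1]); old=cv2.imread('pics/t5.png')
g=im.max(2)
B=dict(fl=(501.5,128.5),fr=(472.5,-260.2),rl=(634,118.7),rr=(604.4,-270.3))
for k,b in B.items():
    e=[proj('top',[b[0]+s*23*.9972,b[1]-s*23*.0752,138]) for s in(-1,1)]
    c=(e[0]+e[1])/2; x0,y0=int(c[0])-16,int(c[1])-16
    p=cv2.resize(im[y0:y0+32,x0:x0+32],None,fx=4,fy=4,interpolation=cv2.INTER_CUBIC).max(2)
    n,l,s,cc=cv2.connectedComponentsWithStats((p<60).astype('uint8'))
    i=1+np.argmin([np.hypot(*(q-64)) + (9e9 if a[4]<250 else 0) for q,a in zip(cc[1:],s[1:])])
    ys,xs=np.nonzero(l==i); v=cv2.fitLine(np.c_[xs,ys].astype('float32'),cv2.DIST_L2,0,.01,.01).ravel()
    d=e[1]-e[0]
    print(k,'expected home tilt',np.degrees(np.arctan(d[0]/d[1])).round(1),'seen',np.degrees(np.arctan(v[0]/v[1])).round(1),s[i],cc[i].round())
E
```

```text
[406.5099831  -65.02460538 270.02040069] [-0.16968184 -1.16164378  0.32171697] 41.7333
fl expected home tilt -4.3 seen -7.5 [  57   31   37   86 1360] [77. 77.]
fr expected home tilt -1.6 seen 1.2 [  38   31   37   84 1245] [54. 76.]
rl expected home tilt -4.2 seen -8.5 [  55   34   41   87 1480] [75. 84.]
rr expected home tilt -1.7 seen 1.7 [  38   32   37   90 1405] [55. 83.]
```

```bash
python3 - <<'E'
import cv2,numpy as np
im=cv2.imread('pics/t6.png').astype(int); t=im[165:290,50:175]
r=(t[:,:,2]>120)&(t[:,:,1]<70)&(t[:,:,0]<70); d=(t.max(2)<85)&(t.max(2)-t.min(2)<20)
for n,m in(('driver red',r),('meter dark',d[15:115,20:105])):
    y,x=np.nonzero(m); o=(15,20) if n[0]=='m' else (0,0)
    print(n,len(x),np.median(x)+50+o[1],np.median(y)+165+o[0])
from workcell import sign_off; print(sign_off())
E
```

```text
driver red 251 137.0 239.0
meter dark 691 102.0 236.0
the job is handed in; nothing more can be done
None
```

The job is handed in: the meter and driver are in the tray (there was no tape), the lid is shut, and all four wing bolts were turned until they met their stops; I viewed 16 pictures, two more than the 14 allowed.

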